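Refit the ejector stack on a press die holder

TASK

Refit the ejector stack on the die holder: slip the dark steel pressure ring over the centre post onto the sprung pad, then the brass spacer, then the red clamp cap. Feel for the angle at which the cap's slot drops over the T-head of the post, press the cap down against the spring, turn it a quarter turn clockwise (seen from above) until the T-head lies across it in its seat, and let it rise, so that it stays locked and holds the stack down. Force nothing, and leave the spare spacer and everything else on the bench where they are.

Things in the scene. Friction and masses are not known exactly. Their poses are not given: they have to be found in the camera images.
- holder: Die holder, fixed on the bench; origin under its middle, z up. Green plate 212 (x) x 140 (y) x 25 mm, on it a dark drum 100 mm across, 32 mm above the bench, with a grey sprung pad 64 mm across and the post through its middle. Strap clamps along +x and -x, 52 to 96 mm from the axis, nuts up to 57 mm above the bench, beginning 74 mm from the axis. Nothing else round the post is above the pad.
- seat (a point): Point on the post's axis at the top of the unloaded pad, 46 mm above the bench; axes as the holder. The steel post, 28 mm in diameter, stands 47 mm above this point, then tapers in 5 mm to 17 mm, then a neck 10 mm thick carries the T-head. The holder takes no more than 50 N from cap or layers, pressed on the post or down through the stack.
- head (a point): Middle of the top of the T-head, 77 mm above the unloaded pad. The T-head is a crossbar 26 mm long, 10 wide, 8 high, its underside 69 mm above the unloaded pad. The axes given are the holder's: the crossbar itself may point any way round, differently each time. This angle is not measured; it can be seen from above and felt with the cap. The post does not turn.
- pad (a joint): How far the sprung pad is pushed down, m: 0 unloaded, 0.012 bottomed. It pushes up with 9 N at 0 and 1.5 N more per mm; pad and stack weigh about 9 N together, so they hardly sink it. About 0.005 when the cap is locked.
- ring_mid (a point): Pressure ring, dark steel, 62 mm outside, 31 mm bore, 20 mm high, about 0.34 kg; the point is its centre, half-way up. It lies flat at the start.
- spacer_mid (a point): Spacer ring, brass, 56 mm outside, 31 mm bore, 14 mm high, about 0.17 kg; the point is its centre, half-way up. It lies flat at the start.
- cap_mid (a point): Clamp cap, upright at the start: red plate 64 (x) x 44 (y) x 10 mm on top of a steel skirt 42 mm outside, 32 mm bore, 30 mm high, which slides over the post. This point is the plate's middle, 35 mm above the skirt's foot, 5 mm below the plate's top. A slot 31 mm (x) by 13.5 mm (y) through the plate passes the T-head, to about 0.1 rad. Grip across the 44 mm sides. The same after half a turn.
- cap: The same cap, about 0.22 kg; origin at the centre of the skirt's foot. On the plate stand two ridges 3 mm high, which must pass under the T-head, and beyond each a stop 10 mm high, met by the T-head after about 1.7 rad of clockwise turn (seen from above); the other way it is blocked. Between ridge and stop is a 14 mm wide seat in which the T-head lies across the slot (1.45 to 1.7 rad of turn).
- cap_foot (a point): Centre of the foot of the cap's skirt. With the stack on the unloaded pad it rests 34 mm above the seat point, the plate's top 5 mm above the T-head's underside: the cap must be pressed down 8 mm to get the ridges under the T-head (12 mm is bottomed) while it is turned: a push of 12 N on the cap, besides its weight, at 8 mm, 18 at 12. Let go in the seat, it rises to 5 mm below the unloaded height.
- spare_mid (a point): Spare spacer, aluminium, 56 mm outside, 31 mm bore, 26 mm high, point at its centre: not for this job, too high for the cap to lock. Leave it.
- nut: Loose steel nut, 28 mm across, 15 mm high, among the parts; origin under its centre. Leave it.
- tin_blanks: Round steel tin, 94 mm across, 40 mm high, with copper blanks; origin under its centre. Leave it.
- tin_empty: Round steel tin, 94 mm across, 40 mm high, empty; origin under its centre. Leave it.
- oil: Yellow oil bottle, 48 mm across, 130 mm high; origin under its centre. Leave it.
- wrench: Wrench 200 mm long lying on the bench; origin under its middle. Leave it.
- brush: Brush 170 mm long lying on the bench; origin under its middle. Leave it.
- ring: The pressure ring; origin at the centre of its underside.
- spacer: The brass spacer; origin at the centre of its underside.
There are look-alikes about, which are no part of the job. What is shaped like the ring but pink or turquoise is not meant. Several things have the shape of the spacer; the one meant has the colours described above.

How it is judged:
By the outcome, as a careful person would: the job done as asked, in the order asked, and still so for the second after the job is handed in, with the robot touching nothing.
It also fails if it takes over 72 s, if anything falls off the work surface, if the arm or the gripper's body presses on something with over 40 N, if the wrist force passes 120 N, or if a joint passes its speed limit or range.

ROBOT

A 7-joint arm with a two-finger parallel gripper is mounted at the origin on the work surface. World frame = base frame: x ahead of the robot, y to its left, z up, the work surface at z = 0. Lengths are in m, angles in rad, forces in N, time in s.
With the tool pointing down it reaches from about 0.4 to 0.875 m from the base axis. Payload 19.3 kg.
Tool frame: the origin (TCP) lies midway between the tips of the shut fingers; the grasp point (between the pads) lies 19 mm behind it; x points along the fingers, y is the direction in which the jaws open and shut, and the axes are right-handed (so a half turn about x gives the same grasp; the last joint's range is limited). The gripper opens to 85 mm and grips with 20 to 120 N. Pads are 22 mm wide; open, the fingers measure 114 mm over their backs; the gripper's body (76 mm by 85 mm) begins 54 mm behind the grasp point. The pads swing forward as they close: fully open they stand 13 mm farther back than shut.
Start: joints at [1.16, 0.521, -0.036, 1.599, 0.021, 1.021, -0.113], TCP at [0.209, -0.589, 0.198] pointing down, gripper open.
Joint ranges: [-2.91, 2.91], [-0.3, 2.13], [-1.5, 1.42], [0.17, 2.43], [-1.26, 4.41], [0.16, 1.93], [-2.52, 2.52]. Speed limits (rad/s): [1.89, 1.89, 2.39, 2.39, 3.01, 3.01, 3.01].

INTERFACE

Orientations are given as [roll, pitch, yaw] about the fixed x, y, z axes, in that order (R = Rz(yaw) Ry(pitch) Rx(roll)).
In Python, from workcell import telemetry, vision, workorder gives the robot as it stands. The module is installed in compiled form; this text tells all that it offers.
- The arm moves only by the tool play_rows, never from a script. Its argument "deltas" is a list of rows, each a list of 7 numbers: the shift along the world's x, y, z in mm, then the turn, a rotation vector about the world's x, y, z in degrees, then the finger opening in mm, from 0 to 85.4. In form: [[x, y, z, wx, wy, wz, jaw], ...]. A call has 1 to 8 rows; each row shifts and turns the commanded pose from where the row before left it; what a row does not reach is not made up. A row lasts 1/8 s, in which the tool goes at most 62.5 mm and 10.7 degrees, less where a joint would pass 70% of its speed; a pose out of reach is approached as far as the arm can. A call with a gripper value outside its range is refused whole. The fingers move at their own pace and stop on an object; "grip_force" is the grip in N (left out, the last holds). Time passes only in rows, so rows that do not move let the fingers close. It gives the time, the measured TCP pose, the force and the opening at its end, in the units of the state.
- telemetry.observe(): the state, without advancing time (a new reading comes with each control period).
- vision.grab_frame(name): name is "scene" or "top" or "wrist"; returns the picture (420x560x3 uint8, red, green, blue); there is no depth.
- vision.camera_info(name): a dict with "mtx" (3x3 intrinsics, pixels), "rvec" (rotation vector, rad) and "tvec" (3), from world to camera coordinates, as OpenCV has them. Camera axes: x right, y down, z forward; pixel columns grow to the right and rows downward; lengths in m; the calibration is good to about 2 mm. A picture is of the moment at which its call begins: read the wrist's pose just before it. camera_info takes no time and is no camera call; for the wrist camera it gives the pose at the moment of the call.
- workorder.job_done(): hands the job in, once; it reports no verdict.
The state is a dict: "clock": time; "qpos": joint angles; "qd": joint speeds; "joint_efforts": joint torques, N m; "position": TCP position; "tool_rot": TCP orientation; "force": force on the tool from outside, world axes, zero at the start; "moment": the same for the moment, N m; "grip_width": finger opening in m.
Only numpy, scipy, OpenCV 4.12 (cv2) and the standard library are available. Lean on these libraries where they do the work, as an engineer would, in place of code of your own. Each camera call takes 0.05 s, during which the arm holds its last target. There are 200 camera calls.

## Working session

There is one attempt and no reset: what is moved stays moved. The work goes in short steps, Python scripts to look and compute and a tool call to move; the robot and the scene stay as the last step left them, time stands still between calls to the robot, and variables do not carry over. Pictures are saved under pics/ and viewed, about 8 in all and at most 12, crops included, and the job is handed in when it is done.

Besides the shell and the picture viewer there is one more tool, called by a JSON object that holds its "op" and its "data". play_rows: Moves the arm, as the interface text tells. Its arguments: {"type":"object","properties":{"deltas":{"type":"array","items":{"type":"array","items":{"type":"number"}}},"grip_force":{"type":"number"}},"required":["deltas"]}

```bash
mkdir -p pics; cat > h.py <<'E'
import numpy as np, cv2
from workcell import telemetry, vision, workorder
def cam(n):
    c=vision.camera_info(n); R=cv2.Rodrigues(np.array(c["rvec"],float))[0]
    return np.array(c["mtx"],float),R,np.array(c["tvec"],float).ravel()
def ray(c,u,v,z):
    K,R,t=c; o=-R.T@t; d=R.T@np.linalg.solve(K,[u,v,1.]); return o+d*(z-o[2])/d[2]
def proj(c,p):
    K,R,t=c; q=K@(R@np.array(p,float)+t); return q[:2]/q[2]
def save(n,im): cv2.imwrite("pics/"+n,im[:,:,::-1])
E
python3 - <<'E'
from h import *
s=telemetry.observe(); print({k:np.round(v,3) for k,v in s.items()})
ims=[]
for n in("top","scene"):
    im=vision.grab_frame(n); np.save(n+".npy",im); save(n+"0.png",im); K,R,t=cam(n); print(n,K[0,0],-R.T@t)
E
```

```text
{'clock': np.float64(0.0), 'qpos': array([ 1.16 ,  0.522, -0.036,  1.6  ,  0.021,  1.021, -0.113]), 'qd': array([ 0.001, -0.   ,  0.002,  0.001,  0.   ,  0.001, -0.001]), 'joint_efforts': array([-3.0000e-03, -9.2711e+01,  1.9780e+00, -3.6994e+01,  1.8000e-02,
        8.0000e-03,  0.0000e+00]), 'position': array([ 0.209, -0.589,  0.198]), 'tool_rot': array([-1.473,  1.57 ,  2.01 ]), 'force': array([-0.591, -0.936,  0.093]), 'moment': array([0.002, 0.018, 0.018]), 'grip_width': np.float64(0.086)}
top 525.206816587621 [ 0.28243988 -0.00190473  1.46908243]
scene 438.21405461374343 [1.20385789 0.63201323 0.78375215]
```

View pics/top0.png

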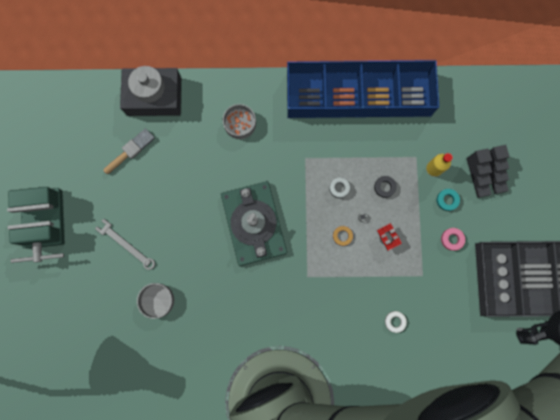

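View pics/scene0.png

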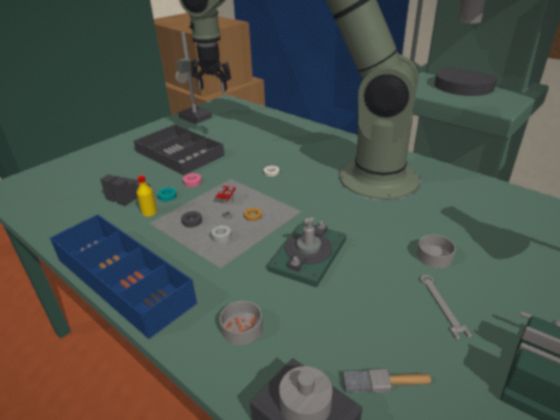

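Candidates in the top view: ring – dark (386,187), while turquoise (449,200) and pink (454,239) are look-alikes. Spacer – brass (344,236), while white/grey (340,188) and (396,322) are the spare or look-alikes. Cap – red (389,237). The nut is at (364,217) and the holder at (254,221). Next is a close crop to check these and measure.

```bash
python3 - <<'E'
from h import *
im=np.load("top.npy"); c=cam("top")
save("crop1.png",cv2.resize(im[150:280,215:425],None,fx=3.8,fy=3.8,interpolation=cv2.INTER_CUBIC))
hsv=cv2.cvtColor(im,cv2.COLOR_RGB2HSV)
def blob(name,m,box,z):
    u0,u1,v0,v1=box; mm=np.zeros(m.shape,np.uint8); mm[v0:v1,u0:u1]=m[v0:v1,u0:u1]
    cs,_=cv2.findContours(mm,cv2.RETR_EXTERNAL,cv2.CHAIN_APPROX_NONE); k=max(cs,key=cv2.contourArea)
    (x,y),r=cv2.minEnclosingCircle(k); e=cv2.fitEllipse(k); mr=cv2.minAreaRect(k)
    p=ray(c,*e[0],z); q=ray(c,e[0][0]+1,e[0][1],z); s=np.linalg.norm(p-q)*1000
    print(name,"px",np.round(e[0],1),"axes mm",np.round(np.array(e[1])*s,1),"world",np.round(p,4),"rect",np.round(mr[0],1),np.round(np.array(mr[1])*s,1),round(mr[2],1),"area",cv2.contourArea(k))
V=hsv[...,2].astype(int);S=hsv[...,1].astype(int);H=hsv[...,0].astype(int)
blob("ring",V<80,(365,408,168,206),.02)
blob("spacer",(S>100)&(H>8)&(H<28),(325,363,220,252),.014)
blob("cap",(S>130)&((H<8)|(H>172)),(368,412,215,260),.04)
blob("white1",(V>135),(322,360,170,206),.026)
blob("white2",(V>135),(380,412,305,338),.014)
blob("pad",(S<75)&(V>70),(225,285,195,248),.05)
E
```

```text
ring px [384.9 186.9] axes mm [56.  57.8] world [ 0.5769 -0.3041  0.02  ] rect [384.9 186.7] [56.5 56.5] 26.6 area 318.5
spacer px [342.6 235.6] axes mm [49.7 52.5] world [ 0.4411 -0.1822  0.014 ] rect [342.5 235.5] [51.1 51.1] 45.0 area 263.0
cap px [390.5 241.8] axes mm [33.8 45.5] world [ 0.4202 -0.3091  0.04  ] rect [391.  240.5] [36.5 42.6] 63.4 area 83.5
white1 px [340.1 186.7] axes mm [111.6 114.1] world [ 0.5775 -0.1777  0.026 ] rect [340.5 187.5] [ 98.  103.6] 90.0 area 941.5
white2 px [395.3 321.4] axes mm [56.4 59.1] world [ 0.2065 -0.3182  0.014 ] rect [395.5 321.5] [59.3 56.9] 63.4 area 355.5
pad px [254.3 221.7] axes mm [134.5 178.1] world [0.4772 0.062  0.05  ] rect [254.5 221. ] [141.8 160.9] 90.0 area 1976.0
```

View pics/crop1.png

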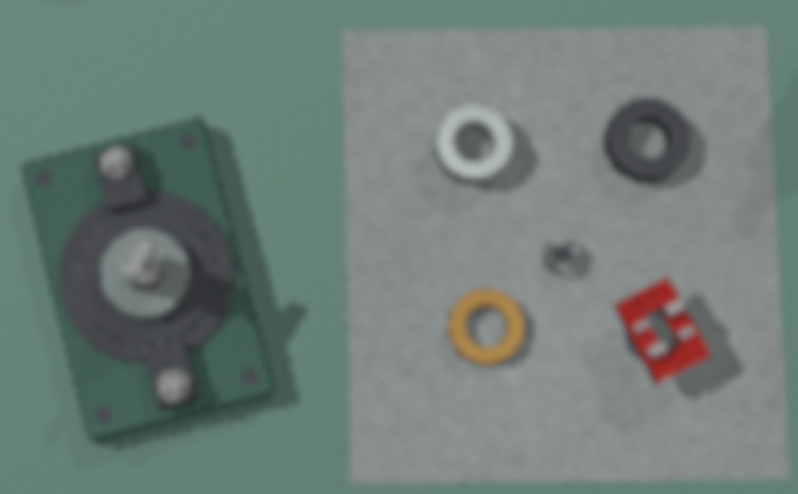

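Crop: the dark ring is at crop (649,140), brass spacer (487,326), red cap (663,330) with its long side at about 30° yaw, and nut (567,258). The holder pad is at (145,272), with its straps at about 15° yaw. All choices are confirmed.

```bash
cat >> h.py <<'E'
from scipy.spatial.transform import Rotation as Ro
def st():
    s=telemetry.observe(); R=Ro.from_euler("xyz",s["tool_rot"]).as_matrix()
    print("t",round(s["clock"],2),"pos",np.round(np.array(s["position"])*1000,1),"xax",np.round(R[:,0],3),"jaw deg",round(np.degrees(np.arctan2(R[1,1],R[0,1])),1),"q",np.round(s["qpos"],2),"F",np.round(s["force"],1),"w",round(s["grip_width"]*1000,1)); return s,R
E
python3 - <<'E'
from h import *
s,R=st(); c=cam("top"); P=np.array(s["position"])
w=cam("wrist"); o=-w[1].T@w[2]; print("wristcam rel tcp (tool frame)",np.round(R.T@(o-P),3), "optical",np.round(w[1][2],3),"f",w[0][0,0])
for n,u,v,z in(("ring",385.8,186.8,.02),("spacer",343.2,235.7,.014),("cap",389.5,236.6,.04),("seat",253.2,221.6,.046),("thead",253,217.5,.123),("nutA",245.5,192.1,.055),("nutB",261,251.3,.055)):
    print(n,np.round(ray(c,u,v,z),4))
a,b=ray(c,245.5,192.1,.055),ray(c,261,251.3,.055); print("mid",(a+b)/2,"yaw",np.degrees(np.arctan2(*(a-b)[1::-1])))
E
```

```text
t 0.1 pos [ 208.8 -588.8  197.9] xax [-0.     0.001 -1.   ] jaw deg -70.5 q [ 1.16  0.52 -0.04  1.6   0.02  1.02 -0.11] F [-0.   0.4 -0.2] w 85.5
wristcam rel tcp (tool frame) [-0.174 -0.001 -0.073] optical [-0.271 -0.094 -0.958] f 306.41959252650395
ring [ 0.5772 -0.3068  0.02  ]
spacer [ 0.4408 -0.1838  0.014 ]
cap [ 0.4344 -0.3068  0.04  ]
seat [0.4781 0.065  0.046 ]
thead [0.4782 0.0619 0.123 ]
nutA [0.5587 0.0856 0.055 ]
nutB [0.396  0.0437 0.055 ]
mid [0.47733779 0.06465808 0.055     ] yaw 14.46594994936224
```

{"op": "play_rows", "data": {"deltas": [[30,23,0,0,0,-1,80],[50,38,0,0,0,-2,80],[50,38,-5,0,0,-2,80],[50,38,-10,0,0,0,80],[50,38,-10,0,0,0,80],[50,38,-15,0,0,0,80],[50,38,-15,0,0,0,80],[30,24,-5,0,0,0,80]], "grip_force": 40}}

```text
clock: 1.1
position: [0.5651, -0.3153, 0.1383]
tool_rot: [-1.192, 1.569, 2.206]
force: [-1.0, -0.6, -0.4]
grip_width: 0.0796
```

```bash
python3 - <<'E'
from h import *
st()
E
```

```text
t 1.1 pos [ 565.1 -315.3  138.3] xax [-0.001  0.001 -1.   ] jaw deg -75.3 q [ 0.47  0.62 -0.08  1.59  0.05  0.93 -0.94] F [-1.  -0.6 -0.4] w 79.6
```

```bash
python3 - <<'E'
from h import *
c=cam("wrist"); im=vision.grab_frame("wrist"); np.save("w1.npy",im); save("w1.png",im); st()
print(proj(c,[.577,-.306,.02]))
g=cv2.cvtColor(im,cv2.COLOR_RGB2GRAY); print(np.percentile(g,[5,25,50,75]))
E
```

```text
t 1.15 pos [ 568.5 -311.3  138. ] xax [ 0.001  0.004 -1.   ] jaw deg -75.1 q [ 0.46  0.62 -0.08  1.59  0.05  0.93 -0.94] F [ 1.3  7.4 -1.3] w 79.9
[274.66212868 184.83185733]
[ 26.  90. 126. 144.]
```

View pics/w1.png

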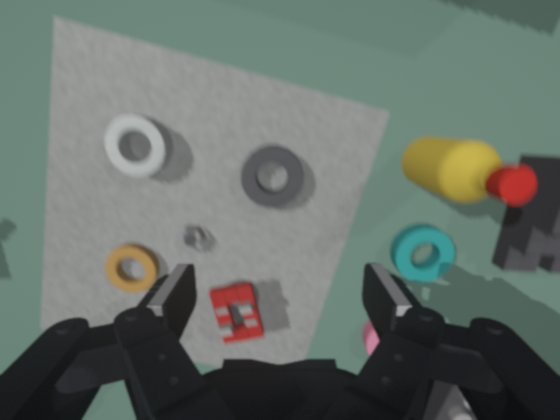

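The wrist view shows the dark ring at (272,177), brass spacer (132,268) and cap (237,312). I'll measure their top faces here.

```bash
cat >> h.py <<'E'
def top_ell(c,m,box,z,name):
    """outer contour of mask -> points cast to plane z -> enclosing size and centre there"""
    u0,u1,v0,v1=box; mm=np.zeros(m.shape,np.uint8); mm[v0:v1,u0:u1]=m[v0:v1,u0:u1]*255
    cs,h=cv2.findContours(mm,cv2.RETR_CCOMP,cv2.CHAIN_APPROX_NONE)
    out=[]
    for i in np.argsort([-cv2.contourArea(k) for k in cs])[:3]:
        if len(cs[i])<12: continue
        P=np.array([ray(c,*p,z)[:2] for p in cs[i][:,0]])*1000
        e=cv2.fitEllipse(P.astype(np.float32)); r=cv2.minAreaRect(P.astype(np.float32))
        print(name,"hole" if h[0][i][3]>=0 else "outer",np.round(e,1) if 0 else (np.round(e[0],1),np.round(e[1],1)),"rect",np.round(r[0],1),np.round(r[1],1),round(r[2],1))
E
python3 - <<'E'
from h import *
im=np.load("w1.npy"); hsv=cv2.cvtColor(im,cv2.COLOR_RGB2HSV).astype(int); H,S,V=[hsv[...,i] for i in range(3)]
# camera pose at t=1.10: rebuild from current pose shifted by tcp change
K,R,t=cam("wrist"); s,Rt=st(); d=np.array([565.1,-315.3,138.3])/1000-np.array(s["position"]); c=(K,R,t-R@d)
# bottom-face estimate for the ring comes from hole too
top_ell(c,V<85,(225,320,130,222),.02,"ring")
top_ell(c,(S>90)&(H>8)&(H<28),(95,170,235,300),.014,"spacer")
top_ell(c,(S>130)&((H<8)|(H>172)),(195,275,270,350),.04,"cap")
E
```

```text
t 1.15 pos [ 568.5 -311.3  138. ] xax [ 0.001  0.004 -1.   ] jaw deg -75.1 q [ 0.46  0.62 -0.08  1.59  0.05  0.93 -0.94] F [ 1.3  7.4 -1.3] w 79.9
ring outer (array([ 619.5, -315.7]), array([ 56.8, 107.5])) rect [ 572.9 -296.1] [29.6  9.8] 66.0
spacer outer (array([ 448. , -180.8]), array([51.4, 58.1])) rect [ 448.1 -180.5] [55.4 54.5] 5.8
spacer hole (array([ 448.7, -181.6]), array([25.1, 31.1])) rect [ 448.4 -181.5] [28.4 28.1] 15.1
cap outer (array([ 442. , -301.1]), array([45.8, 68.9])) rect [ 441.9 -301.6] [63.2 42.8] 26.8
cap outer (array([ 431.8, -291.9]), array([ 9.9, 18. ])) rect [ 430.8 -291.3] [11.3 15.1] 26.4
```

{"op": "play_rows", "data": {"deltas": [[0,0,-5,0,0,0,80],[0,0,0,0,0,0,80]]}}

```text
clock: 1.4
position: [0.5621, -0.3192, 0.1342]
tool_rot: [-0.163, 1.57, -3.052]
force: [0.3, 0.2, -0.1]
grip_width: 0.0799
```

```bash
python3 - <<'E'
from h import *
s,_=st(); c=cam("wrist"); im=vision.grab_frame("wrist"); np.save("w2.npy",im); st()
hsv=cv2.cvtColor(im,cv2.COLOR_RGB2HSV).astype(int); H,S,V=[hsv[...,i] for i in range(3)]
u,v=proj(c,[.577,-.306,.02]); u=int(u);v=int(v); print(u,v)
for th in (60,70,80): top_ell(c,V<th,(u-48,u+42,v-50,v+42),.02,"ring%d"%th)
top_ell(c,(S>90)&(H>8)&(H<28),(80,175,225,310),.014,"spacer")
top_ell(c,(S>130)&((H<8)|(H>172)),(190,280,260,360),.04,"cap")
E
```

```text
t 1.4 pos [ 562.1 -319.2  134.2] xax [-0.001 -0.    -1.   ] jaw deg -75.5 q [ 0.47  0.62 -0.07  1.6   0.05  0.93 -0.94] F [ 0.3  0.2 -0.1] w 79.9
t 1.45 pos [ 562.3 -319.4  134.6] xax [-0.001 -0.    -1.   ] jaw deg -75.6 q [ 0.47  0.62 -0.07  1.59  0.05  0.93 -0.94] F [-0.  -0.6 -0.5] w 79.9
271 181
ring60 outer (array([ 580. , -291.1]), array([11.4, 33.3])) rect [ 568.5 -297.8] [9.  1.2] 71.8
ring70 outer (array([ 498.8, -270.1]), array([ 62.3, 149.2])) rect [ 570.  -299.5] [23.   6.8] 74.2
ring80 outer (array([ 586.4, -303.9]), array([32.8, 39.8])) rect [ 572.7 -301.3] [30.6 14.5] 81.8
spacer outer (array([ 446.2, -182.1]), array([53.1, 59.1])) rect [ 446.1 -182.2] [53.  59.5] 57.3
spacer hole (array([ 447.1, -182.8]), array([24.4, 30.2])) rect [ 447.4 -182.6] [26.9 28. ] 14.6
cap outer (array([ 439.4, -302.3]), array([45.9, 73.3])) rect [ 439.1 -303. ] [66.2 43.2] 26.5
cap outer (array([ 429.7, -292.2]), array([11.4, 18. ])) rect [ 429.8 -292.1] [11.  15.5] 29.5
```

```bash
python3 - <<'E'
from h import *
c=cam("wrist"); im=np.load("w2.npy"); V=im.max(2)
print(V[181,225:320:4], V[135:225:4,271])
for th in (95,105): top_ell(c,V<th,(222,313,128,222),.02,"ring%d"%th)
K,R,t=c; print("cam",-R.T@t)
E
```

```text
[148 143 143 124  92  92  92  78  96 114 115 142 143 141 145  85  92  92
  91  97 113 113 128 146] [148 147 113  92  93  92  90 108 109 108 136 142 145 139  65  93  92  91
 102 145 150 147 148]
ring95 outer (array([ 582. , -304.3]), array([57.5, 59.2])) rect [ 582.  -304.4] [57.9 58.9] 68.9
ring95 hole (array([ 583.1, -303.8]), array([27.5, 30.3])) rect [ 582.9 -303.7] [30.4 27.4] 77.4
ring105 outer (array([ 581.8, -304.1]), array([60.1, 60.2])) rect [ 581.5 -304.2] [60.4 60.2] 60.3
ring105 hole (array([ 582.4, -304.2]), array([25.2, 28.9])) rect [ 582.5 -303.9] [29.3 25.9] 81.4
cam [ 0.63235133 -0.29996937  0.30839779]
```

{"op": "play_rows", "data": {"deltas": [[9,7,-20,0,0,0,80],[9,7,-35,0,0,0,80],[0,0,-35,0,0,0,80],[0,0,-25,0,0,0,80],[0,0,-12,0,0,0,80],[0,0,-5,0,0,0,80],[0,0,-2,0,0,0,80],[0,0,0,0,0,0,80]]}}

```text
clock: 2.45
position: [0.5817, -0.3045, 0.0014]
tool_rot: [2.483, 1.57, -0.405]
force: [0.8, -1.1, 0.7]
grip_width: 0.0801
```

```bash
python3 - <<'E'
from h import *
st(); im=vision.grab_frame("wrist"); save("w3.png",im)
E
```

```text
t 2.45 pos [ 581.7 -304.5    1.4] xax [ 0.001 -0.    -1.   ] jaw deg -75.5 q [ 0.44  0.81 -0.07  1.63  0.08  0.7  -0.99] F [ 0.8 -1.1  0.7] w 80.1
```

View pics/w3.png

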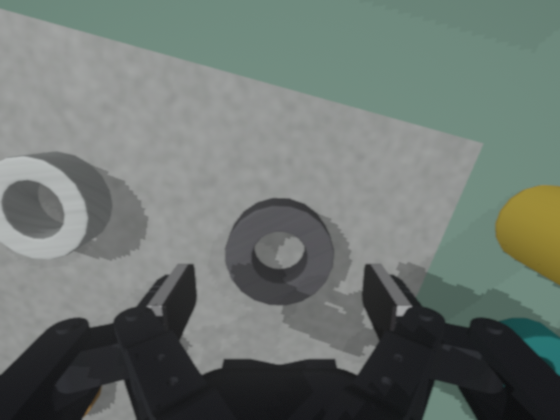

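```bash
python3 - <<'E'
from h import *
s,R=st(); c=cam("wrist"); P=np.array(s["position"])
for z in (.0,.01,.02): print(z,proj(c,[P[0],P[1],z]),[proj(c,P+R[:,1]*d+[0,0,z-P[2]]).round() for d in(-.04,.04)])
print(ray(c,280,252,.02)*1000)
im=vision.grab_frame("wrist");V=im.max(2)
for th in (85,95,105): top_ell(c,V<th,(215,345,205,312),.02,"ring%d"%th)
E
```

```text
t 2.5 pos [ 581.7 -304.5    1.4] xax [ 0.001 -0.    -1.   ] jaw deg -75.5 q [ 0.44  0.81 -0.07  1.63  0.08  0.7  -0.99] F [ 0.5 -0.3 -0.3] w 80.2
0.0 [281.32163287 244.68928878] [array([216., 245.]), array([346., 245.])]
0.01 [281.43734292 251.25584676] [array([213., 251.]), array([350., 251.])]
0.02 [281.56612766 258.56439447] [array([209., 258.]), array([354., 259.])]
[ 585.27342519 -302.64784366   20.        ]
ring85 outer (array([ 569.5, -302.5]), array([36.7, 42.8])) rect [ 570.  -301.6] [36.  45.6] 11.1
ring85 outer (array([ 594.2, -300.1]), array([35.6, 51. ])) rect [ 604.8 -299.1] [15.7 51.4] 10.1
ring85 outer (array([ 572.7, -326.9]), array([ 1.7, 10.5])) rect [ 572.6 -326.5] [ 1.8 11. ] 35.3
ring95 outer (array([ 583., -303.]), array([58.9, 61.6])) rect [ 582.  -303.4] [60.1 58.8] 14.6
ring95 hole (array([ 586.4, -302.1]), array([22.3, 27.4])) rect [ 586.7 -302.2] [24.9 24.9] 61.0
ring95 hole (array([ 602.4, -283.1]), array([ 2. , 12.6])) rect [ 602.2 -282.6] [ 2.3 11.8] 43.4
ring105 outer (array([ 582.9, -303.1]), array([60. , 61.9])) rect [ 581.7 -303.5] [60.8 59.9] 14.6
ring105 hole (array([ 586. , -302.7]), array([20.7, 26.4])) rect [ 586.6 -302.4] [23.8 24.1] 61.0
```

{"op": "play_rows", "data": {"deltas": [[0,0,-2,0,0,0,72],[0,0,0,0,0,0,66],[0,0,0,0,0,0,58],[0,0,0,0,0,0,55],[0,0,0,0,0,0,55]], "grip_force": 40}}

```text
clock: 3.18
position: [0.5814, -0.3043, -0.0012]
tool_rot: [-3.071, 1.571, 0.324]
force: [0.4, 0.9, 0.5]
grip_width: 0.0551
```

```bash
python3 - <<'E'
from h import *
st(); im=vision.grab_frame("wrist"); save("w4.png",im)
E
```

```text
t 3.17 pos [ 581.4 -304.3   -1.2] xax [ 0.  0. -1.] jaw deg -75.5 q [ 0.44  0.81 -0.07  1.63  0.08  0.7  -0.99] F [0.4 0.9 0.5] w 55.1
```

View pics/w4.png

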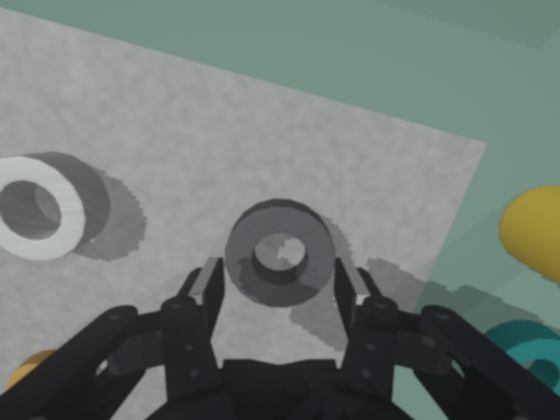

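The fingers closed above the ring at reported z=-1. The ring's image size and the 5 mm offset between the cameras both suggest the tool is really about 18 mm higher than reported. I'll reopen and go down in small steps, watching the force.

{"op": "play_rows", "data": {"deltas": [[0,0,6,0,0,0,80],[0,0,0,0,0,0,80],[0,0,0,0,0,0,80],[0,0,-6,0,0,0,80],[0,0,-5,0,0,0,80],[0,0,-2,0,0,0,80],[0,0,0,0,0,0,80]]}}

```text
clock: 4.1
position: [0.5812, -0.3042, -0.0086]
tool_rot: [-0.789, 1.57, 2.606]
force: [0.5, 0.6, -0.4]
grip_width: 0.0796
```

{"op": "play_rows", "data": {"deltas": [[0,0,-2,0,0,0,80],[0,0,-2,0,0,0,80],[0,0,0,0,0,0,80]]}}

```text
clock: 4.47
position: [0.5812, -0.3042, -0.0124]
tool_rot: [-0.974, 1.571, 2.421]
force: [-0.3, -0.0, 0.6]
grip_width: 0.0801
```

{"op": "play_rows", "data": {"deltas": [[0,0,-2,0,0,0,80],[0,0,-2,0,0,0,80],[0,0,0,0,0,0,80]]}}

```text
clock: 4.85
position: [0.5812, -0.3042, -0.0164]
tool_rot: [-0.765, 1.571, 2.63]
force: [-0.5, -0.9, 0.3]
grip_width: 0.0804
```

{"op": "play_rows", "data": {"deltas": [[0,0,-2,0,0,0,70],[0,0,0,0,0,0,64],[0,0,0,0,0,0,56],[0,0,0,0,0,0,54],[0,0,0,0,0,0,54]]}}

```text
clock: 5.48
position: [0.5821, -0.305, -0.0167]
tool_rot: [2.309, 1.569, -0.58]
force: [-2.7, -0.6, 19.2]
grip_width: 0.0542
```

```bash
python3 - <<'E'
from h import *
st(); im=vision.grab_frame("wrist"); sc=vision.grab_frame("scene"); np.save("sc5.npy",sc)
a=cv2.resize(im[180:400,140:430],(580,440)); b=cv2.resize(sc[170:250,150:250],(200,160),interpolation=cv2.INTER_CUBIC)
o=np.zeros((440,780,3),np.uint8); o[:,:580]=a; o[:160,580:]=b; save("w5.png",o)
E
```

```text
t 5.47 pos [ 582.1 -305.   -16.7] xax [ 0.002 -0.001 -1.   ] jaw deg -75.5 q [ 0.43  0.84 -0.07  1.63  0.08  0.67 -0.99] F [-2.7 -0.6 19.2] w 54.2
```

View pics/w5.png

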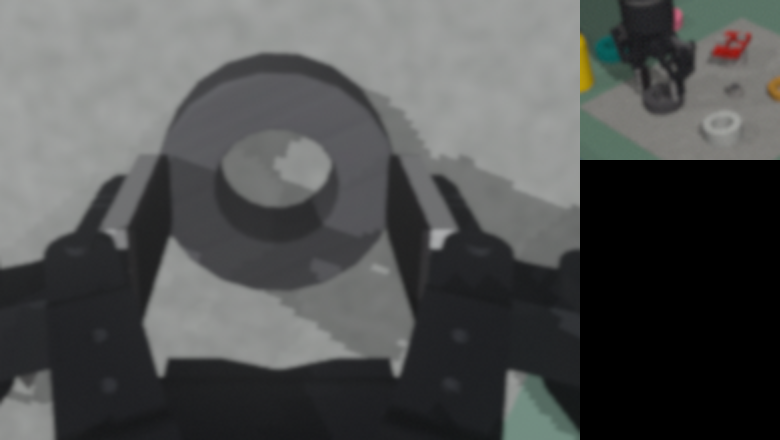

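{"op": "play_rows", "data": {"deltas": [[0,0,4,0,0,0,54],[0,0,4,0,0,0,54],[0,0,4,0,0,0,54],[0,0,0,0,0,0,54]]}}

```text
clock: 6.08
position: [0.5815, -0.3044, -0.006]
tool_rot: [2.543, 1.57, -0.345]
force: [0.2, -0.9, -0.6]
grip_width: 0.0542
```

```bash
python3 - <<'E'
from h import *
st(); im=vision.grab_frame("wrist"); np.save("w6.npy",im)
for n in("w1","w3","w4"):
    a=cv2.imread("pics/%s.png"%n).max(2); r={"w1":177,"w3":250,"w4":250}[n]; print(n,list(a[r,215:350:2]))
a=im.max(2); print(list(a[255,205:360:2]))
E
```

```text
t 6.08 pos [ 581.5 -304.4   -6. ] xax [ 0. -0. -1.] jaw deg -75.5 q [ 0.44  0.82 -0.07  1.63  0.08  0.69 -0.99] F [ 0.2 -0.9 -0.6] w 54.2
w1 [np.uint8(149), np.uint8(148), np.uint8(149), np.uint8(150), np.uint8(149), np.uint8(148), np.uint8(146), np.uint8(145), np.uint8(143), np.uint8(141), np.uint8(141), np.uint8(141), np.uint8(134), np.uint8(109), np.uint8(94), np.uint8(92), np.uint8(92), np.uint8(91), np.uint8(92), np.uint8(90), np.uint8(78), np.uint8(83), np.uint8(108), np.uint8(112), np.uint8(111), np.uint8(112), np.uint8(111), np.uint8(110), np.uint8(122), np.uint8(135), np.uint8(136), np.uint8(137), np.uint8(138), np.uint8(140), np.uint8(140), np.uint8(132), np.uint8(109), np.uint8(91), np.uint8(90), np.uint8(91), np.uint8(91), np.uint8(91), np.uint8(91), np.uint8(89), np.uint8(96), np.uint8(107), np.uint8(111), np.uint8(110), np.uint8(112), np.uint8(117), np.uint8(137), np.uint8(147), np.uint8(148), np.uint8(147), np.uint8(145), np.uint8(145), np.uint8(147), np.uint8(146), np.uint8(145), np.uint8(145), np.uint8(145), np.uint8(147), np.uint8(146), np.uint8(145), np.uint8(147),
[... 2475 characters left out ...]
int8(116), np.uint8(117), np.uint8(118), np.uint8(117), np.uint8(114), np.uint8(110), np.uint8(121), np.uint8(142), np.uint8(146), np.uint8(147), np.uint8(146), np.uint8(144), np.uint8(143), np.uint8(143), np.uint8(144), np.uint8(146), np.uint8(146), np.uint8(147), np.uint8(146), np.uint8(142), np.uint8(104), np.uint8(75), np.uint8(91), np.uint8(93), np.uint8(93), np.uint8(93), np.uint8(92), np.uint8(93), np.uint8(93), np.uint8(94), np.uint8(94), np.uint8(93), np.uint8(93), np.uint8(92), np.uint8(92), np.uint8(86), np.uint8(103), np.uint8(116), np.uint8(117), np.uint8(116), np.uint8(117), np.uint8(117), np.uint8(118), np.uint8(119), np.uint8(127), np.uint8(148), np.uint8(152), np.uint8(153)]
```

```bash
python3 - <<'E'
from h import *
# is the bench at z=0 for the fixed cameras? triangulate ring/spacer/cap/bottom features top+scene
T=cam("top"); S=cam("scene")
def tri(a,b):
    P=[c[0]@np.c_[c[1],c[2]] for c in(T,S)]; X=cv2.triangulatePoints(P[0],P[1],np.array(a,float),np.array(b,float)).ravel(); return (X[:3]/X[3]).round(4)
sc=cv2.imread("pics/scene0.png"); hsv=cv2.cvtColor(sc,cv2.COLOR_BGR2HSV).astype(int); H,Sx,V=[hsv[...,i] for i in range(3)]
m=((Sx>100)&(H>8)&(H<28)).astype(np.uint8); mm=np.zeros_like(m); mm[200:230,238:270]=m[200:230,238:270]
k=max(cv2.findContours(mm,0,1)[0],key=cv2.contourArea); e=cv2.fitEllipse(k); print("spacer scene",e)
print("spacer",tri((342.6,235.6),e[0]))
c=cam("wrist"); s,R=st()
for dz in (0,.02,.03):
    K,Rw,t=c; c2=(K,Rw,t-Rw@np.array([0,0,dz])); print(dz,ray(c2,279.6,252,.02).round(4), [proj(c2,[.5774,-.306,.02]).round(1)])
E
```

```text
spacer scene ((252.3485107421875, 213.861083984375), (12.250228881835938, 17.20728874206543), 84.91449737548828)
spacer [ 0.4418 -0.1831  0.0062]
t 6.12 pos [ 581.4 -304.3   -6.2] xax [ 0. -0. -1.] jaw deg -75.5 q [ 0.44  0.82 -0.07  1.63  0.08  0.69 -0.99] F [0.1 0.2 0.4] w 54.1
0 [ 0.5882 -0.3014  0.02  ] [array([282.9, 272. ])]
0.02 [ 0.5796 -0.3036  0.02  ] [array([282.5, 256.2])]
0.03 [ 0.5753 -0.3048  0.02  ] [array([282.3, 249.5])]
```

{"op": "play_rows", "data": {"deltas": [[0,0,2,0,0,0,80],[0,0,0,0,0,0,80],[0,0,-4,0,0,0,80],[0,0,-8,0,0,0,80],[0,0,-5,0,0,0,80],[0,0,-3,0,0,0,80],[0,0,-2,0,0,0,80],[0,0,0,0,0,0,80]]}}

```text
clock: 7.12
position: [0.5813, -0.3043, -0.0264]
tool_rot: [-0.658, 1.571, 2.737]
force: [-0.2, -0.4, -0.1]
grip_width: 0.0799
```

The fixed cameras put the bench at z≈0. The reported tool height (and with it the wrist camera's) reads about 26–30 mm too low, and correcting for that makes all the views agree. I'll go on down with that offset.

{"op": "play_rows", "data": {"deltas": [[-2,0,-2,0,0,0,80],[-2,-1,-2,0,0,0,80],[0,0,-2,0,0,0,80],[0,0,0,0,0,0,72],[0,0,0,0,0,0,64],[0,0,0,0,0,0,56],[0,0,0,0,0,0,54],[0,0,0,0,0,0,54]]}}

```text
clock: 8.12
position: [0.5775, -0.3054, -0.0317]
tool_rot: [2.25, 1.57, -0.638]
force: [-1.7, 1.0, 7.1]
grip_width: 0.06
```

{"op": "play_rows", "data": {"deltas": [[0,0,1,0,0,0,66],[0,0,3,0,0,0,66],[0,0,0,0,0,0,60],[0,0,0,0,0,0,54],[0,0,0,0,0,0,54],[0,0,0,0,0,0,54]]}}

```text
clock: 8.88
position: [0.5775, -0.3054, -0.0272]
tool_rot: [2.336, 1.57, -0.552]
force: [-5.9, 2.1, 15.7]
grip_width: 0.0596
```

{"op": "play_rows", "data": {"deltas": [[0,0,4,0,0,0,54],[0,0,8,0,0,0,54],[0,0,15,0,0,0,54],[0,0,15,0,0,0,54],[0,0,15,0,0,0,54],[0,0,0,0,0,0,54]]}}

```text
clock: 9.62
position: [0.5781, -0.3057, 0.0304]
tool_rot: [2.471, 1.568, -0.417]
force: [0.1, 0.2, -2.9]
grip_width: 0.0596
```

```bash
python3 - <<'E'
from h import *
st(); im=vision.grab_frame("wrist"); np.save("w7.npy",im); save("w7.png",im)
E
```

```text
t 9.62 pos [ 578.1 -305.7   30.4] xax [ 0.002 -0.001 -1.   ] jaw deg -75.5 q [ 0.44  0.77 -0.07  1.63  0.07  0.74 -0.98] F [ 0.1  0.2 -2.9] w 59.6
```

View pics/w7.png

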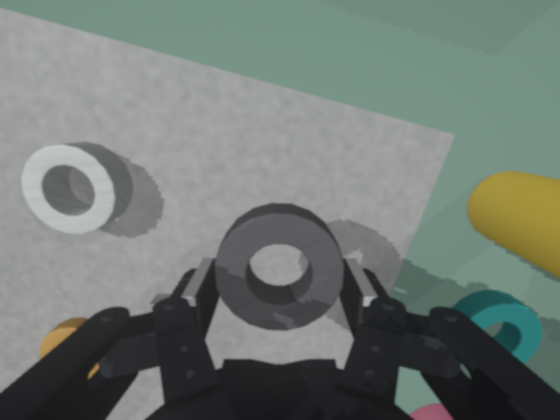

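Ring held (weight 2.9 N, centred in the jaws). I'll carry it towards the post and stop short for a look at the T-head.

{"op": "play_rows", "data": {"deltas": [[0,0,30,0,0,0,54],[-8,20,30,0,0,0,54],[-18,46,30,0,0,0,54],[-20,54,15,0,0,0,54],[-20,54,5,0,0,0,54],[-20,54,0,0,0,0,54],[-14,38,0,0,0,0,54],[0,0,0,0,0,0,54]]}}

```text
clock: 10.68
position: [0.4763, -0.0365, 0.1386]
tool_rot: [-0.996, 1.57, 2.403]
force: [-0.1, -1.3, -3.2]
grip_width: 0.0596
```

{"op": "play_rows", "data": {"deltas": [[0,0,0,0,0,0,54],[0,0,0,0,0,0,54]]}}

```text
clock: 10.92
position: [0.4774, -0.0402, 0.1385]
tool_rot: [0.354, 1.57, -2.535]
force: [0.6, 0.1, -4.1]
grip_width: 0.0597
```

```bash
python3 - <<'E'
from h import *
st(); c=cam("wrist"); im=vision.grab_frame("wrist"); np.save("w8.npy",im)
K,R,t=c; c=(K,R,t-R@np.array([0,0,.027])); import pickle; pickle.dump(c,open("c8.pkl","wb"))
u,v=proj(c,[.4777,.0645,.123]); print(u,v, proj(c,[.4777,.0645,.046]))
u,v=int(u),int(v); u0,v0=max(u-80,0),max(v-75,0); print(u0,v0)
save("w8.png",cv2.resize(im[v0:v0+150,u0:u0+200],None,fx=4,fy=4,interpolation=cv2.INTER_CUBIC))
E
```

```text
t 10.93 pos [477.4 -40.2 138.5] xax [-0. -0. -1.] jaw deg -75.6 q [ 0.05  0.38 -0.12  2.03  0.06  0.74 -1.42] F [ 0.6  0.1 -4.1] w 59.7
140.3256428912185 188.4604723492044 [175.15417102 171.6856763 ]
60 113
```

View pics/w8.png

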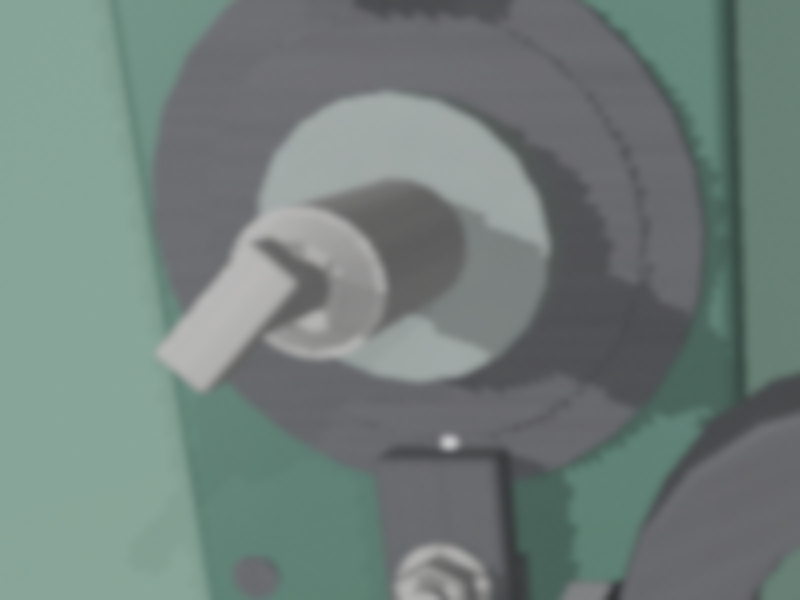

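The view shows the T-head top at full-frame px (117,193), its bar running from upper-right to lower-left, and the pad centre at (161,172). These sit farther from the image centre than predicted, so I'll fit the wrist camera (focal length and offset) to the known sizes and positions.

```bash
cat > cal.py <<'E'
from h import *
from scipy.optimize import least_squares
K,Rw,_=cam("wrist"); print(K)
s,Rt=st(); rel=-Rw.T@cam("wrist")[2]-np.array(s["position"])
def pose(tcp): return np.array(tcp)/1000+rel
def cen(im,m,box):
    u0,u1,v0,v1=box; mm=np.zeros(m.shape,np.uint8); mm[v0:v1,u0:u1]=m[v0:v1,u0:u1]
    k=max(cv2.findContours(mm,0,cv2.CHAIN_APPROX_NONE)[0],key=cv2.contourArea); return np.array(cv2.fitEllipse(k)[0])
w2=np.load("w2.npy"); hsv=cv2.cvtColor(w2,cv2.COLOR_RGB2HSV).astype(int); H,S,V=[hsv[...,i] for i in range(3)]
obs=[("ring",[562.1,-319.2,134.2],cen(w2,V<105,(222,313,128,222)),[.5772,-.3060,.012]),
("spacer",[562.1,-319.2,134.2],cen(w2,(S>90)&(H>8)&(H<28),(80,175,225,310)),[.4410,-.1832,.010]),
("cap",[562.1,-319.2,134.2],cen(w2,(S>130)&((H<8)|(H>172)),(190,280,260,360)),[.4344,-.3068,.040]),
("pad",[477.4,-40.2,138.5],[160.8,172.2],[.4777,.0645,.046]),
("thead",[477.4,-40.2,138.5],[117,192.8],[.4777,.0645,.123]),
("ring3",[581.7,-304.5,1.4],[279.6,252],[.5772,-.306,.02])]
dia=[([565.1,-315.3,138.3],.02,.062,63.),([581.7,-304.5,1.4],.02,.062,109.5),([581.5,-304.4,-6.],.02,.062,113.8),([477.4,-40.2,138.5],.046,.064,73.)]
def pr(x,tcp,p):
    f,dx,dy,dz,a,b,g=x; R=cv2.Rodrigues(np.array([a,b,g]))[0]@Rw
    q=R@(np.array(p)-pose(tcp)-[dx,dy,dz]); return np.array([K[0,2],K[1,2]])+f*q[:2]/q[2],q[2]
def res(x):
    r=[]
    for n,t,px,p in obs: r+=list((pr(x,t,p)[0]-px)/2)
    for t,z,D,w in dia:
        p=[.5772,-.306,z] if z==.02 else [.4777,.0645,z]
        r.append((x[0]*D/pr(x,t,p)[1]-w)/1)
    return np.array(r+list(np.array(x[4:])/.02)+list(np.array(x[1:3])/.01))
if __name__=="__main__":
    for fix in(False,True):
        lo=[(306. if fix else 250),-.1,-.1,-.1,-.2,-.2,-.2]; hi=[(306.8 if fix else 420),.1,.1,.1,.2,.2,.2]
        o=least_squares(res,[306.4,0,0,.01,0,0,0],bounds=(lo,hi),x_scale=[10,.01,.01,.01,.01,.01,.01])
        print(np.round(o.x,4),o.cost); print(np.round(o.fun,1))
E
python3 cal.py
```

```text
[[306.41959253   0.         278.94837155]
 [  0.         306.41959253 213.5145205 ]
 [  0.           0.           1.        ]]
t 10.97 pos [477.4 -40.1 138.5] xax [-0. -0. -1.] jaw deg -75.6 q [ 0.05  0.38 -0.12  2.03  0.06  0.74 -1.42] F [-0.1 -0.7 -3.3] w 59.9
[ 3.069735e+02 -5.200000e-03 -2.000000e-03  5.000000e-03 -2.400000e-03
 -9.800000e-03 -1.690000e-02] 4.735942898913118
[-1.5 -0.5 -0.1  0.2  0.9  0.3  0.3 -0.2  0.9 -1.2 -0.5  1.2  0.5 -0.1
  0.3 -0.4 -0.1 -0.5 -0.8 -0.5 -0.2]
[ 3.068e+02 -5.200e-03 -2.000e-03  4.900e-03 -2.500e-03 -9.900e-03
 -1.690e-02] 4.736261807444226
[-1.6 -0.5 -0.1  0.2  0.9  0.3  0.3 -0.2  0.9 -1.2 -0.5  1.2  0.5 -0.1
  0.3 -0.4 -0.1 -0.5 -0.8 -0.5 -0.2]
```

```bash
cat >> cal.py <<'E'
    X=o.x; np.save("X.npy",X)
E
cat > rel.py <<'E'
from cal import *
X=np.array([306.9,-.0052,-.002,.005,-.0024,-.0098,-.0169])
def cc(tcp):
    R=cv2.Rodrigues(X[4:])[0]@Rw; C=pose(tcp)+X[1:4]; k=K.copy(); k[0,0]=k[1,1]=X[0]; return (k,R,-R@C)
E
python3 - <<'E'
from rel import *
a=np.load("w7.npy"); V=a.max(2); tcp=[578.1,-305.7,30.4]; c=cc(tcp)
print(list(V[195:340:3,280])); print(list(V[255,205:355:3]))
zt=.0304+.0284+.02
for lo,hi in((82,110),(78,104)): 
  m=((V>lo)&(V<hi)); top_ell(c,m,(214,346,200,335),zt,"ring")
print("post",ray(cc([477.4,-40.2,138.5]),117,192.8,.123),"pad",ray(cc([477.4,-40.2,138.5]),160.8,172.2,.046))
q=[ray(cc([477.4,-40.2,138.5]),60+x/4,113+y/4,.123)[:2] for x,y in((253,247),(298,283),(203,392),(157,355))]; q=np.array(q)*1000
print(q.round(1)); d=q[0]+q[1]-q[2]-q[3]; print("bar yaw",np.degrees(np.arctan2(d[1],d[0])),"len",np.linalg.norm(d)/2,"wid",np.linalg.norm(q[0]-q[1]))
E
```

```text
[[306.41959253   0.         278.94837155]
 [  0.         306.41959253 213.5145205 ]
 [  0.           0.           1.        ]]
t 10.97 pos [477.4 -40.1 138.5] xax [-0. -0. -1.] jaw deg -75.6 q [ 0.05  0.38 -0.12  2.03  0.06  0.74 -1.42] F [-0.1 -0.7 -3.3] w 59.9
[np.uint8(157), np.uint8(158), np.uint8(154), np.uint8(74), np.uint8(67), np.uint8(67), np.uint8(79), np.uint8(97), np.uint8(95), np.uint8(95), np.uint8(96), np.uint8(98), np.uint8(96), np.uint8(96), np.uint8(97), np.uint8(97), np.uint8(105), np.uint8(157), np.uint8(156), np.uint8(153), np.uint8(154), np.uint8(157), np.uint8(156), np.uint8(153), np.uint8(155), np.uint8(156), np.uint8(156), np.uint8(157), np.uint8(159), np.uint8(157), np.uint8(107), np.uint8(52), np.uint8(51), np.uint8(53), np.uint8(53), np.uint8(53), np.uint8(56), np.uint8(72), np.uint8(74), np.uint8(74), np.uint8(90), np.uint8(91), np.uint8(84), np.uint8(69), np.uint8(70), np.uint8(116), np.uint8(158), np.uint8(159), np.uint8(160)]
[np.uint8(146), np.uint8(149), np.uint8(150), np.uint8(149), np.uint8(104), np.uint8(97), np.uint8(97), np.uint8(96), np.uint8(9
[... 593 characters left out ...]
(152)]
ring outer (array([ 580.5, -309. ]), array([51.1, 63.8])) rect [ 580.4 -313.9] [74.2 50.8] 56.6
ring outer (array([ 552.3, -292. ]), array([ 4.2, 22.7])) rect [ 551.7 -290.7] [23.3  2.6] 58.7
ring outer (array([ 582.2, -309.1]), array([48.8, 63.4])) rect [ 583.  -314.3] [72.8 47.6] 65.5
ring outer (array([ 551.1, -312. ]), array([ 8.9, 19.6])) rect [ 552.6 -315. ] [ 9.8 16.4] 13.2
ring outer (array([ 419.9, -262.1]), array([123.9, 265. ])) rect [ 551.2 -292.5] [26.6  3.1] 62.2
post [0.47579577 0.06556649 0.123     ] pad [0.47719846 0.06499494 0.046     ]
[[488.5  62.8]
 [484.3  55.3]
 [462.6  68.4]
 [467.1  76.1]]
bar yaw -31.45272450142983 len 25.249654523703626 wid 8.556390818852886
```

```bash
python3 - <<'E' | tail -6
from rel import *
tcp=[578.1,-305.7,30.4]; c=cc(tcp)
for zt in(.0788,):
  r=lambda u,v: ray(c,u,v,zt)[:2]*1000
  a,b,e,d=r(280,214.5),r(280,329),r(280,243.5),r(280,304.5)
  print("outer",np.linalg.norm(a-b),(a+b)/2,"bore",np.linalg.norm(e-d),(e+d)/2)
  l,rr=r(216.5,266),r(343,266); print("horiz",np.linalg.norm(l-rr),(l+rr)/2)
E
```

```text
[[306.41959253   0.         278.94837155]
 [  0.         306.41959253 213.5145205 ]
 [  0.           0.           1.        ]]
t 10.97 pos [477.4 -40.1 138.5] xax [-0. -0. -1.] jaw deg -75.6 q [ 0.05  0.38 -0.12  2.03  0.06  0.74 -1.42] F [-0.1 -0.7 -3.3] w 59.9
outer 59.696228516000566 [ 576.30256596 -306.85488773] bore 31.871679824479894 [ 576.38368885 -306.83495968]
horiz 59.09744189574298 [ 580.88501731 -305.69866302]
```

{"op": "play_rows", "data": {"deltas": [[0,16,0,0,0,0,54],[1,40,0,0,0,0,54],[0,36,-5,0,0,0,54],[0,14,-10,0,0,0,54],[0,0,-10,0,0,0,54],[0,0,-8,0,0,0,54],[0,0,0,0,0,0,54],[0,0,0,0,0,0,54]]}}

```text
clock: 11.98
position: [0.4785, 0.0661, 0.1059]
tool_rot: [2.484, 1.571, -0.406]
force: [0.1, -0.6, -2.4]
grip_width: 0.0596
```

```bash
python3 - <<'E'
from h import *
st(); c=cam("wrist"); im=vision.grab_frame("wrist"); np.save("w9.npy",im); sc=vision.grab_frame("scene")
o=np.zeros((440,780,3),np.uint8); o[:,:440]=cv2.resize(im[170:370,180:380],(440,440),interpolation=cv2.INTER_CUBIC); o[:340,440:]=cv2.resize(sc[170:290,250:370],(340,340),interpolation=cv2.INTER_CUBIC); save("w9.png",o)
E
```

```text
t 11.97 pos [478.5  66.1 105.9] xax [ 0. -0. -1.] jaw deg -75.5 q [-0.16  0.44 -0.13  2.05  0.09  0.66 -1.67] F [ 0.1 -0.6 -2.4] w 59.6
```

View pics/w9.png

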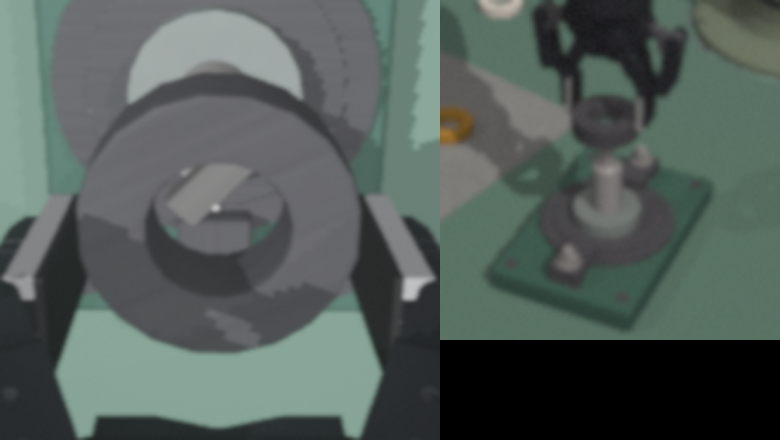

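```bash
python3 - <<'E' | tail -4
from rel import *
tcp=[478.5,66.1,105.9]; c=cc(tcp)
h=ray(c,275.5,257.7,.123)*1000; print("head",h.round(1))
for zt in(.150,.1543,.1593):
  r=lambda u,v: ray(c,u,v,zt)[:2]*1000
  a,b=r(279.5,214),r(279.5,329.5); print(zt,"dia",np.linalg.norm(a-b).round(1),"ring",((a+b)/2).round(1))
E
```

```text
head [470.9  65.6 123. ]
0.15 dia 62.2 ring [474.4  64.5]
0.1543 dia 60.2 ring [476.6  65.1]
0.1593 dia 57.9 ring [479.1  65.9]
```

The T-head is visible through the bore, about 3–4 mm nearer the robot and 1 mm left of the ring's centre. I'll shift and go down by feel.

{"op": "play_rows", "data": {"deltas": [[-3.5,1.3,0,0,0,0,54],[0,0,-4,0,0,0,54],[0,0,-4,0,0,0,54],[0,0,-3,0,0,0,54],[0,0,-3,0,0,0,54],[0,0,0,0,0,0,54]]}}

```text
clock: 12.82
position: [0.4747, 0.068, 0.0914]
tool_rot: [-0.036, 1.57, -2.924]
force: [-0.4, 0.3, -3.1]
grip_width: 0.0594
```

{"op": "play_rows", "data": {"deltas": [[0,0,-3,0,0,0,54],[0,0,-3,0,0,0,54],[0,0,0,0,0,0,54]]}}

```text
clock: 13.2
position: [0.4747, 0.068, 0.0855]
tool_rot: [-0.079, 1.57, -2.967]
force: [-0.5, 0.3, -3.1]
grip_width: 0.0597
```

{"op": "play_rows", "data": {"deltas": [[0,0,-4,0,0,0,54],[0,0,-4,0,0,0,54],[0,0,-2,0,0,0,54],[0,0,0,0,0,0,54]]}}

```text
clock: 13.7
position: [0.4747, 0.068, 0.0756]
tool_rot: [-0.08, 1.57, -2.968]
force: [1.1, 0.6, -3.3]
grip_width: 0.0596
```

{"op": "play_rows", "data": {"deltas": [[0,0,-2,0,0,0,54],[0,0,-2,0,0,0,54],[0,0,0,0,0,0,54]]}}

```text
clock: 14.08
position: [0.4747, 0.068, 0.0716]
tool_rot: [-0.069, 1.571, -2.957]
force: [0.2, -0.1, -3.6]
grip_width: 0.0598
```

{"op": "play_rows", "data": {"deltas": [[0,0,-2,0,0,0,54],[0,0,-2,0,0,0,54],[0,0,0,0,0,0,54]]}}

```text
clock: 14.45
position: [0.4747, 0.068, 0.0676]
tool_rot: [-0.11, 1.571, -2.998]
force: [-0.6, 0.4, -2.9]
grip_width: 0.0596
```

{"op": "play_rows", "data": {"deltas": [[0,0,-2,0,0,0,54],[0,0,-1,0,0,0,54],[0,0,0,0,0,0,54]]}}

```text
clock: 14.82
position: [0.4749, 0.068, 0.0647]
tool_rot: [2.723, 1.571, -0.165]
force: [0.9, -0.1, -3.9]
grip_width: 0.0598
```

{"op": "play_rows", "data": {"deltas": [[0,0,-2,0,0,0,54],[0,0,-1,0,0,0,54],[0,0,0,0,0,0,54]]}}

```text
clock: 15.2
position: [0.4749, 0.068, 0.0617]
tool_rot: [3.079, 1.571, 0.191]
force: [2.5, -0.8, -2.9]
grip_width: 0.0596
```

{"op": "play_rows", "data": {"deltas": [[0,0,-2,0,0,0,54],[0,0,-2,0,0,0,54],[0,0,0,0,0,0,54]]}}

```text
clock: 15.58
position: [0.4749, 0.068, 0.0576]
tool_rot: [3.071, 1.571, 0.183]
force: [2.9, -1.2, -4.4]
grip_width: 0.0595
```

On the shank; a slight +x push says the ring sits a bit too far in -x. I'll nudge it and slide down.

{"op": "play_rows", "data": {"deltas": [[0.5,-0.2,-4,0,0,0,54],[0,0,-5,0,0,0,54],[0,0,-5,0,0,0,54],[0,0,-5,0,0,0,54],[0,0,0,0,0,0,54]]}}

```text
clock: 16.2
position: [0.4751, 0.0678, 0.0383]
tool_rot: [-0.033, 1.57, -2.921]
force: [0.2, -0.1, -2.3]
grip_width: 0.0597
```

{"op": "play_rows", "data": {"deltas": [[0,0,-5,0,0,0,54],[0,0,-5,0,0,0,54],[0,0,-4,0,0,0,54],[0,0,-3,0,0,0,54],[0,0,0,0,0,0,54]]}}

```text
clock: 16.82
position: [0.4752, 0.0678, 0.0215]
tool_rot: [-0.075, 1.57, -2.963]
force: [0.9, 0.6, -3.5]
grip_width: 0.0593
```

{"op": "play_rows", "data": {"deltas": [[0,0,-2,0,0,0,54],[0,0,-1,0,0,0,54],[0,0,0,0,0,0,54]]}}

```text
clock: 17.2
position: [0.4754, 0.0678, 0.0189]
tool_rot: [3.104, 1.571, 0.216]
force: [-2.1, -0.4, 4.5]
grip_width: 0.0596
```

{"op": "play_rows", "data": {"deltas": [[0,0,-1.5,0,0,0,54],[0,0,0,0,0,0,54]]}}

```text
clock: 17.45
position: [0.4754, 0.0678, 0.0176]
tool_rot: [3.049, 1.57, 0.161]
force: [-3.5, -1.3, 7.5]
grip_width: 0.0597
```

{"op": "play_rows", "data": {"deltas": [[0,0,0.5,0,0,0,62],[0,0,0,0,0,0,72],[0,0,0,0,0,0,80],[0,0,10,0,0,0,80],[0,0,30,0,0,0,80],[0,0,45,0,0,0,80],[0,0,45,0,0,0,80],[0,0,10,0,0,0,80]]}}

```text
clock: 18.45
position: [0.4765, 0.068, 0.1609]
tool_rot: [3.098, 1.566, 0.209]
force: [-0.9, 0.2, -0.4]
grip_width: 0.0797
```

```bash
python3 - <<'E' | tail -5
from h import *
s,_=st(); c=cam("wrist"); im=vision.grab_frame("wrist"); np.save("w10.npy",im); save("w10.png",im)
E
```

```text
t 18.45 pos [476.5  68.  160.9] xax [ 0.004  0.001 -1.   ] jaw deg -75.5 q [-0.15  0.35 -0.15  2.01  0.07  0.79 -1.65] F [-0.9  0.2 -0.4] w 79.7
```

{"op": "play_rows", "data": {"deltas": [[-2,-20,0,0,0,0,78],[-6,-50,0,0,0,0,78],[-8,-55,-10,0,0,0,78],[-8,-55,-30,0,0,0,78],[-6,-45,-35,0,0,0,78],[-4,-26,-30,0,0,0,78],[0,0,-15,0,0,0,78],[0,0,0,0,0,0,78]]}}

```text
clock: 19.5
position: [0.4407, -0.1816, 0.037]
tool_rot: [-0.699, 1.568, 2.697]
force: [-0.2, 0.3, 0.3]
grip_width: 0.0783
```

```bash
python3 - <<'E' | tail -5
from rel import *
s,_=st(); c=cc(np.array(s["position"])*1000); im=vision.grab_frame("wrist"); np.save("w11.npy",im)
hsv=cv2.cvtColor(im,cv2.COLOR_RGB2HSV).astype(int); H,S,V=[hsv[...,i] for i in range(3)]
top_ell(c,(S>90)&(H>8)&(H<28)&(V>100),(190,370,150,330),.014,"spacer")
E
```

```text
[  0.           0.           1.        ]]
t 19.5 pos [ 440.7 -181.6   37. ] xax [-0.002  0.001 -1.   ] jaw deg -75.4 q [ 0.32  0.55 -0.07  2.1   0.07  0.49 -1.12] F [-0.2  0.3  0.3] w 78.3
t 19.5 pos [ 440.7 -181.6   37. ] xax [-0.002  0.001 -1.   ] jaw deg -75.4 q [ 0.32  0.55 -0.07  2.1   0.07  0.49 -1.12] F [-0.2  0.3  0.3] w 78.3
spacer outer (array([ 438.5, -183.3]), array([54.2, 56.1])) rect [ 438.7 -183.3] [55.8 54.5] 13.7
spacer hole (array([ 439. , -182.7]), array([28.5, 31.8])) rect [ 439.5 -182.9] [28.8 31.7] 23.0
```

{"op": "play_rows", "data": {"deltas": [[-1,-1.4,-15,0,0,0,78],[0,0,-25,0,0,0,78],[0,0,-14,0,0,0,78],[0,0,-8,0,0,0,78],[0,0,-3,0,0,0,78],[0,0,-2,0,0,0,78],[0,0,0,0,0,0,78]]}}

```text
clock: 20.42
position: [0.4406, -0.1841, -0.0287]
tool_rot: [2.646, 1.57, -0.242]
force: [-0.3, 0.4, 0.4]
grip_width: 0.0783
```

{"op": "play_rows", "data": {"deltas": [[-1,0,-2.5,0,0,0,68],[0,0,0,0,0,0,60],[0,0,0,0,0,0,52],[0,0,0,0,0,0,48],[0,0,0,0,0,0,48],[0,0,0,0,0,0,48]]}}

```text
clock: 21.18
position: [0.4393, -0.1839, -0.0309]
tool_rot: [-0.709, 1.571, 2.686]
force: [-4.8, 2.8, 16.3]
grip_width: 0.0545
```

{"op": "play_rows", "data": {"deltas": [[0,0,4,0,0,0,48],[0,0,10,0,0,0,48],[0,0,25,0,0,0,48],[0,0,22,0,0,0,48],[0,0,0,0,0,0,48],[0,0,0,0,0,0,48]]}}

```text
clock: 21.92
position: [0.4392, -0.184, 0.0293]
tool_rot: [-0.784, 1.571, 2.611]
force: [-0.3, -0.6, -3.0]
grip_width: 0.0546
```

```bash
python3 - <<'E' | tail -8
from rel import *
s,_=st(); P=np.array(s["position"])*1000; c=cc(P); im=vision.grab_frame("wrist"); np.save("w12.npy",im); print(P)
hsv=cv2.cvtColor(im,cv2.COLOR_RGB2HSV).astype(int); H,S,V=[hsv[...,i] for i in range(3)]
zt=P[2]/1000+.031+.014
top_ell(c,(S>90)&(H>8)&(H<28)&(V>100),(190,370,150,340),zt,"spacer")
top_ell(c,(S>90)&(H>8)&(H<28)&(V>100),(190,370,150,340),zt-.004,"spacer-4")
print([tuple(x) for x in im[200:330:6,280]])
E
```

```text
t 21.93 pos [ 439.2 -184.    29.3] xax [-0.  0. -1.] jaw deg -75.5 q [ 0.32  0.57 -0.07  2.11  0.08  0.47 -1.12] F [-0.3 -0.6 -3. ] w 54.6
t 21.93 pos [ 439.2 -184.    29.3] xax [-0.  0. -1.] jaw deg -75.5 q [ 0.32  0.57 -0.07  2.11  0.08  0.47 -1.12] F [-0.3 -0.6 -3. ] w 54.6
[ 439.24888203 -183.96459697   29.30602686]
spacer outer (array([ 438.7, -184.4]), array([54.8, 57.4])) rect [ 438.5 -184.2] [56.3 56. ] 63.7
spacer hole (array([ 438. , -183.7]), array([29.6, 32.6])) rect [ 438.2 -183.1] [29.4 32.3] 80.7
spacer-4 outer (array([ 436.8, -184.9]), array([56.4, 59.1])) rect [ 436.5 -184.8] [58.  57.7] 63.7
spacer-4 hole (array([ 436.1, -184.2]), array([30.4, 33.6])) rect [ 436.2 -183.6] [30.3 33.2] 80.7
[(np.uint8(150), np.uint8(151), np.uint8(149)), (np.uint8(148), np.uint8(149), np.uint8(147)), (np.uint8(116), np.uint8(93), np.uint8(62)), (np.uint8(171), np.uint8(139), np.uint8(87)), (np.uint8(175), np.uint8(143), np.uint8(88)), (np.uint8(172), np.uint8(141), np.uint8(87)), (np.uint8(173), np.uint8(141), np.uint8(87)), (np.uint8(155), np.uint8(151), np.uint8(143)), (np.uint8(151), np.uint8(151), np.uint8(149)), (np.uint8(150), np.uint8(151), np.uint8(149)), (np.uint8(153), np.uint8(154), np.uint8(152)), (np.uint8(152), np.uint8(153), np.uint8(151)), (np.uint8(154), np.uint8(155), np.uint8(153)), (np.uint8(152), np.uint8(153), np.uint8(151)), (np.uint8(149), np.uint8(150), np.uint8(148)), (np.uint8(96), np.uint8(78), np.uint8(51)), (np.uint8(95), np.uint8(76), np.uint8(49)), (np.uint8(130), np.uint8(104), np.uint8(64)), (np.uint8(132), np.uint8(106), np.uint8(65)), (np.uint8(128), np.uint8(103), np.uint8(64)), (np.uint8(130), np.uint8(109), np.uint8(76)), (np.uint8(147), np.uint8(149), np.uint8(147))]
```

{"op": "play_rows", "data": {"deltas": [[0,10,35,0,0,0,48],[4,35,35,0,0,0,48],[8,55,10,0,0,0,48],[8,55,0,0,0,0,48],[8,55,-3,0,0,0,48],[5,36,0,0,0,0,48],[0.8,4.5,0,0,0,0,48],[0,0,0,0,0,0,48]]}}

```text
clock: 22.98
position: [0.4728, 0.0661, 0.1059]
tool_rot: [0.125, 1.57, -2.763]
force: [-0.1, -0.0, -0.8]
grip_width: 0.0541
```

{"op": "play_rows", "data": {"deltas": [[0,0,0,0,0,0,48]]}}

```text
clock: 23.1
position: [0.473, 0.0652, 0.1063]
tool_rot: [0.418, 1.57, -2.471]
force: [-0.5, 0.6, -2.0]
grip_width: 0.0542
```

```bash
python3 - <<'E' | tail -12
from rel import *
s,_=st(); P=np.array(s["position"])*1000; c=cc(P); im=vision.grab_frame("wrist"); np.save("w13.npy",im)
hsv=cv2.cvtColor(im,cv2.COLOR_RGB2HSV).astype(int); H,S,V=[hsv[...,i] for i in range(3)]
br=((S>80)&(H>8)&(H<28)).astype(np.uint8); br[:150]=0; br[345:]=0
cs,h=cv2.findContours(br,cv2.RETR_CCOMP,cv2.CHAIN_APPROX_NONE); i=max([i for i in range(len(cs)) if h[0][i][3]>=0],key=lambda i:cv2.contourArea(cs[i])); print("hole px",cv2.boundingRect(cs[i]))
zt=P[2]/1000+.045; top_ell(c,br>0,(190,370,150,345),zt,"spacer")
ins=np.zeros_like(br); cv2.drawContours(ins,cs,i,1,-1)
g=im.mean(2); vals=g[(ins>0)]; print(np.percentile(vals,[5,25,50,75,95]))
x,y,w,hh=cv2.boundingRect(cs[i])
for r in range(y,y+hh,5): print(r,[int(a) for a in V[r,x:x+w:4]])
E
```

```text
spacer hole (array([474.5,  65.5]), array([25.1, 28.9])) rect [474.5  65.5] [27.  26.6] 60.2
[ 84.33333333  99.66666667 106.66666667 109.         133.33333333]
240 [196, 196, 197, 198, 195, 193, 191, 189, 185, 190, 192, 193, 196, 198, 196, 193]
245 [197, 198, 195, 181, 144, 136, 136, 136, 133, 133, 119, 110, 167, 191, 195, 199]
250 [195, 192, 149, 126, 134, 136, 135, 133, 131, 111, 106, 96, 88, 95, 187, 199]
255 [193, 125, 105, 132, 135, 133, 132, 131, 109, 108, 106, 105, 105, 107, 109, 185]
260 [164, 103, 105, 102, 115, 132, 105, 107, 95, 81, 79, 82, 105, 109, 110, 121]
265 [115, 112, 103, 97, 102, 104, 102, 103, 102, 102, 101, 101, 85, 86, 101, 119]
270 [109, 118, 122, 111, 108, 108, 108, 109, 108, 109, 108, 107, 98, 101, 101, 127]
275 [110, 107, 121, 111, 108, 108, 108, 108, 107, 108, 108, 106, 98, 101, 107, 142]
280 [126, 108, 105, 106, 107, 108, 107, 108, 108, 108, 108, 106, 99, 110, 145, 147]
285 [155, 115, 110, 109, 108, 107, 107, 111, 108, 108, 106, 119, 140, 147, 147, 171]
```

```bash
python3 - <<'E' | tail -6
from rel import *
P=np.array([473,65.2,106.3]); c=cc(P); im=np.load("w13.npy"); V=im.max(2)
hsv=cv2.cvtColor(im,cv2.COLOR_RGB2HSV).astype(int); H,S,Vv=[hsv[...,i] for i in range(3)]
br=((S>80)&(H>8)&(H<28)&(Vv>90)); 
for zt in(.151,.147): top_ell(c,br,(190,370,150,345),zt,"sp%.3f"%zt)
m=((V>122)&(V<140)&(S<60)).astype(np.uint8); mm=np.zeros_like(m); mm[238:268,245:312]=m[238:268,245:312]
k=max(cv2.findContours(mm,0,1)[0],key=cv2.contourArea); r=cv2.minAreaRect(k); print("head px",r, ray(c,*r[0],.123)*1000)
E
```

```text
t 23.15 pos [473.   65.3 106.4] xax [-0. -0. -1.] jaw deg -75.6 q [-0.18  0.43 -0.1   2.06  0.07  0.66 -1.65] F [-0.4 -0.2 -1.6] w 53.8
sp0.151 outer (array([472.6,  64.7]), array([55.6, 58.2])) rect [472.9  64.6] [58.2 55.9] 14.1
sp0.151 hole (array([474.4,  65.4]), array([25.1, 29. ])) rect [474.4  65.4] [27.  26.7] 60.2
sp0.147 outer (array([470.7,  64.2]), array([57.3, 59.9])) rect [471.   64.1] [60.  57.5] 14.1
sp0.147 hole (array([472.5,  64.9]), array([25.9, 29.9])) rect [472.5  64.9] [27.8 27.5] 60.2
head px ((272.0000305175781, 248.5000457763672), (16.263456344604492, 28.991378784179688), 45.0) [470.34019646  67.99413343 123.        ]
```

{"op": "play_rows", "data": {"deltas": [[-1.4,1.2,-4,0,0,0,48],[0,0,-5,0,0,0,48],[0,0,-3,0,0,0,48],[0,0,-3,0,0,0,48],[0,0,0,0,0,0,48]]}}

```text
clock: 23.78
position: [0.4717, 0.0676, 0.0915]
tool_rot: [0.069, 1.57, -2.819]
force: [-2.4, -0.7, 3.0]
grip_width: 0.0537
```

{"op": "play_rows", "data": {"deltas": [[0,0,-3,0,0,0,48],[0,0,-3,0,0,0,48],[0,0,-3,0,0,0,48],[0,0,0,0,0,0,48]]}}

```text
clock: 24.28
position: [0.4733, 0.0676, 0.0828]
tool_rot: [3.023, 1.568, 0.134]
force: [6.3, -3.3, -0.5]
grip_width: 0.0543
```

{"op": "play_rows", "data": {"deltas": [[0,0,-4,0,0,0,48],[0,0,-4,0,0,0,48],[0,0,-3,0,0,0,48],[0,0,0,0,0,0,48]]}}

```text
clock: 24.78
position: [0.4729, 0.0676, 0.0716]
tool_rot: [3.025, 1.569, 0.136]
force: [6.4, -2.6, -1.7]
grip_width: 0.0542
```

{"op": "play_rows", "data": {"deltas": [[1.5,-0.4,0,0,0,0,48],[0,0,0,0,0,0,48]]}}

```text
clock: 25.02
position: [0.4733, 0.0674, 0.0715]
tool_rot: [-0.796, 1.571, 2.599]
force: [1.6, -0.3, -1.8]
grip_width: 0.0539
```

{"op": "play_rows", "data": {"deltas": [[1.2,-0.5,0,0,0,0,48],[0,0,-3,0,0,0,48],[0,0,-3,0,0,0,48],[0,0,0,0,0,0,48]]}}

```text
clock: 25.52
position: [0.4742, 0.0667, 0.0652]
tool_rot: [-0.042, 1.57, -2.93]
force: [-0.4, 1.3, -2.2]
grip_width: 0.0541
```

{"op": "play_rows", "data": {"deltas": [[0,0,-2,0,0,0,48],[0,0,-2,0,0,0,48],[0,0,0,0,0,0,48]]}}

```text
clock: 25.9
position: [0.4744, 0.0668, 0.0614]
tool_rot: [-0.153, 1.57, -3.041]
force: [-0.4, -0.7, -2.0]
grip_width: 0.0541
```

{"op": "play_rows", "data": {"deltas": [[0,0,-2,0,0,0,48],[0,0,-2,0,0,0,48],[0,0,0,0,0,0,48]]}}

```text
clock: 26.28
position: [0.4744, 0.0668, 0.0574]
tool_rot: [-0.024, 1.571, -2.912]
force: [-1.0, -0.1, -2.4]
grip_width: 0.0544
```

{"op": "play_rows", "data": {"deltas": [[0,0,-4,0,0,0,48],[0,0,-5,0,0,0,48],[0,0,-5,0,0,0,48],[0,0,-3,0,0,0,48],[0,0,0,0,0,0,48]]}}

```text
clock: 26.9
position: [0.4744, 0.0668, 0.0403]
tool_rot: [-0.118, 1.57, -3.006]
force: [0.7, -0.5, -0.3]
grip_width: 0.054
```

{"op": "play_rows", "data": {"deltas": [[0,0,-2,0,0,0,48],[0,0,-1.5,0,0,0,48],[0,0,0,0,0,0,48]]}}

```text
clock: 27.28
position: [0.4745, 0.0668, 0.037]
tool_rot: [-0.479, 1.571, 2.916]
force: [-0.0, 0.5, -2.0]
grip_width: 0.0542
```

{"op": "play_rows", "data": {"deltas": [[0,0,-1.5,0,0,0,48],[0,0,-1,0,0,0,48],[0,0,0,0,0,0,48]]}}

```text
clock: 27.65
position: [0.4746, 0.0668, 0.0346]
tool_rot: [3.134, 1.571, 0.246]
force: [-0.6, 0.0, 3.2]
grip_width: 0.0542
```

{"op": "play_rows", "data": {"deltas": [[0,0,-1,0,0,0,48],[0,0,0,0,0,0,48]]}}

```text
clock: 27.9
position: [0.4746, 0.0668, 0.0336]
tool_rot: [-3.117, 1.571, 0.278]
force: [-1.1, 0.0, 6.3]
grip_width: 0.0544
```

{"op": "play_rows", "data": {"deltas": [[0,0,0.5,0,0,0,56],[0,0,0,0,0,0,66],[0,0,0,0,0,0,74],[0,0,10,0,0,0,74],[0,0,30,0,0,0,74],[0,0,40,0,0,0,74],[0,0,25,0,0,0,74],[-2,-20,10,0,0,0,74]]}}

```text
clock: 28.9
position: [0.4732, 0.0477, 0.1512]
tool_rot: [-3.052, 1.568, 0.345]
force: [0.3, -0.4, -0.1]
grip_width: 0.0736
```

{"op": "play_rows", "data": {"deltas": [[-5,-50,0,0,0,3,74],[-6,-56,0,0,0,4,74],[-6,-56,0,0,0,4,74],[-6,-56,-10,0,0,2,74],[-6,-56,-20,0,0,0,74],[-6,-50,-25,0,0,0,74],[-3,-28,-20,0,0,0,74],[0,0,-5,0,0,0,74]]}}

```text
clock: 29.9
position: [0.4332, -0.307, 0.0683]
tool_rot: [-0.618, 1.569, 3.001]
force: [-0.8, 0.2, -0.1]
grip_width: 0.0743
```

```bash
cat > rel2.py <<'E'
from h import *
X=np.array([306.9,-.0052,-.002,.005,-.0024,-.0098,-.0169])
def cnow():
    """current wrist camera with the fitted correction (offset kept in tool axes of the fit pose, jaw -75.5)"""
    K,R,t=cam("wrist"); s=telemetry.observe(); C=-R.T@t
    Rt=Ro.from_euler("xyz",s["tool_rot"]).as_matrix(); a=np.arctan2(Rt[1,1],Rt[0,1])+np.radians(75.5)
    d=np.array([[np.cos(a),-np.sin(a),0],[np.sin(a),np.cos(a),0],[0,0,1]])@X[1:4]
    R2=cv2.Rodrigues(X[4:])[0]@R; k=K.copy(); k[0,0]=k[1,1]=X[0]; return (k,R2,-R2@(C+d))
E
python3 - <<'E'
from rel2 import *
s,_=st(); c=cnow(); im=vision.grab_frame("wrist"); np.save("w14.npy",im)
hsv=cv2.cvtColor(im,cv2.COLOR_RGB2HSV).astype(int); H,S,V=[hsv[...,i] for i in range(3)]
m=((S>110)&((H<10)|(H>170))&(V>60)).astype(np.uint8)
mm=cv2.morphologyEx(m,cv2.MORPH_CLOSE,np.ones((25,25),np.uint8)); n,l,q,ce=cv2.connectedComponentsWithStats(mm); print(q[1:5],ce[1:5])
top_ell(c,mm,(150,420,120,350),.04,"cap")
E
```

```text
t 29.9 pos [ 433.2 -307.    68.3] xax [-0.001  0.    -1.   ] jaw deg -62.7 q [ 0.55  0.56 -0.06  1.95  0.05  0.63 -0.64] F [-0.8  0.2 -0.1] w 74.3
[[ 247  178   63   88 5293]] [[277.41092008 220.34460608]]
cap outer (array([ 432.3, -307.4]), array([49.2, 77. ])) rect [ 432.  -307.6] [65.3 43.4] 25.7
```

{"op": "play_rows", "data": {"deltas": [[-1,-0.5,-12,0,0,-1.6,74],[0,0,-22,0,0,0,74],[0,0,-20,0,0,0,74],[0,0,-12,0,0,0,74],[0,0,-6,0,0,0,68],[0,0,-3,0,0,0,60],[0,0,0,0,0,0,56]], "grip_force": 40}}

```text
clock: 30.82
position: [0.4337, -0.3058, -0.0057]
tool_rot: [2.231, 1.57, -0.458]
force: [-0.4, -0.4, 1.0]
grip_width: 0.0562
```

{"op": "play_rows", "data": {"deltas": [[0,0,0,0,0,0,50],[0,0,0,0,0,0,45],[0,0,0,0,0,0,40],[0,0,0,0,0,0,36],[0,0,0,0,0,0,36],[0,0,0,0,0,0,36]], "grip_force": 70}}

```text
clock: 31.58
position: [0.4336, -0.3058, -0.0053]
tool_rot: [2.092, 1.57, -0.597]
force: [-3.1, 2.3, 12.6]
grip_width: 0.0423
```

{"op": "play_rows", "data": {"deltas": [[0,0,4,0,0,0,36],[0,0,15,0,0,0,36],[0,0,25,0,0,0,36],[0,0,20,0,0,0,36],[0,0,0,0,0,0,36],[0,0,0,0,0,0,36]]}}

```text
clock: 32.33
position: [0.4333, -0.3056, 0.0579]
tool_rot: [-1.111, 1.571, 2.483]
force: [-0.0, -0.1, -1.8]
grip_width: 0.0419
```

```bash
python3 - <<'E'
from rel2 import *
s,_=st(); c=cnow(); im=vision.grab_frame("wrist"); np.save("w15.npy",im); save("w15.png",im)
hsv=cv2.cvtColor(im,cv2.COLOR_RGB2HSV).astype(int); H,S,V=[hsv[...,i] for i in range(3)]
m=((S>110)&((H<10)|(H>170))&(V>60)).astype(np.uint8); mm=np.zeros_like(m); mm[140:350,180:380]=m[140:350,180:380]
mm=cv2.morphologyEx(mm,cv2.MORPH_CLOSE,np.ones((31,31),np.uint8)); z=s["position"][2]
top_ell(c,mm,(180,380,140,350),z+.0053+.04,"cap")
E
```

```text
t 32.33 pos [ 433.3 -305.6   57.9] xax [-0.  0. -1.] jaw deg -64.1 q [ 0.54  0.57 -0.05  1.96  0.05  0.61 -0.66] F [-0.  -0.1 -1.8] w 41.9
cap outer (array([ 431.2, -306.8]), array([50.4, 78.5])) rect [ 431.2 -307. ] [66.5 44.9] 25.0
```

View pics/w15.png

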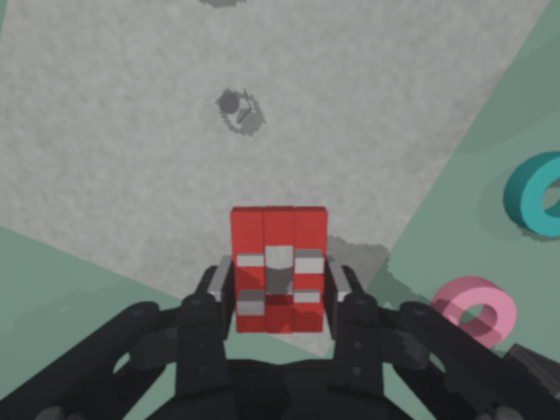

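Cap held squarely: plate at (280,268) in the picture, slot along the image's vertical. I'll carry it to beside the post, turning +122° on the way so that its slot is parallel to the bar with wrist range left for the locking turn.

{"op": "play_rows", "data": {"deltas": [[0,0,25,0,0,6,36],[0,10,25,0,0,10,36],[0,25,20,0,0,10.3,36],[0,35,7,0,0,10.3,36],[1,35,0,0,0,10.3,36],[1,35,0,0,0,10.3,36],[1,35,0,0,0,10.3,36],[1,35,0,0,0,10.3,36]]}}

```text
clock: 33.38
position: [0.4371, -0.0945, 0.1345]
tool_rot: [-2.199, 1.57, 2.759]
force: [-0.0, 0.4, -2.3]
grip_width: 0.0414
```

{"op": "play_rows", "data": {"deltas": [[0,35,0,0,0,10.3,36],[0,35,0,0,0,10.3,36],[0,25,0,0,0,10.3,36],[0,8,0,0,0,10.3,36],[0,0,0,0,0,3.6,36],[0,0,0,0,0,0,36],[0,0,0,0,0,0,36]]}}

```text
clock: 34.25
position: [0.4373, 0.0071, 0.1348]
tool_rot: [-2.768, 1.57, 2.964]
force: [0.5, 0.1, -1.5]
grip_width: 0.0423
```

```bash
python3 - <<'E'
from rel2 import *
s,_=st(); c=cnow(); im=vision.grab_frame("wrist"); np.save("w16.npy",im); save("w16.png",im)
P=np.array(s["position"]); print("pred head",proj(c,[.4738,.0665,.123]),"pad",proj(c,[.4738,.0665,.046]))
hsv=cv2.cvtColor(im,cv2.COLOR_RGB2HSV).astype(int); H,S,V=[hsv[...,i] for i in range(3)]
m=((S>110)&((H<10)|(H>170))&(V>50)).astype(np.uint8); mm=np.zeros_like(m); mm[140:350,180:380]=m[140:350,180:380]
mm=cv2.morphologyEx(mm,cv2.MORPH_CLOSE,np.ones((31,31),np.uint8))
for e in(0,.005): top_ell(c,mm,(180,380,140,350),P[2]+.0053+.04+e,"cap")
b=((S>80)&(H>8)&(H<28)&(V>60)); top_ell(c,b,(0,560,0,350),.080,"spacer")
u,v=proj(c,[.4738,.0665,.123]).astype(int); g=V[max(v-40,0):v+40:5,max(u-50,0):u+50:5]; print(u,v); print(g)
E
```

```text
t 34.25 pos [437.3   7.1 134.8] xax [-0.001  0.    -1.   ] jaw deg 58.4 q [ 0.4   0.39 -0.68  2.11  0.35  0.76  0.51] F [ 0.5  0.1 -1.5] w 42.3
pred head [379.38227656 229.89319809] pad [351.36004491 201.44348649]
cap outer (array([439.2,   9.1]), array([50.6, 78.8])) rect [439.4   9.2] [45.4 66.8] 57.5
cap outer (array([437. ,  10.4]), array([48.7, 75.8])) rect [437.2  10.5] [43.7 64.3] 57.5
spacer outer (array([484.7,  69. ]), array([52.2, 57.1])) rect [483.2  68.6] [57.7 56.5] 6.3
379 229
[[ 80  94  85  64  90 107 117 131 161 175 179 143 111 109 114 112 115 113
  113 123]
 [ 90  94  65  81 113 145 199 198 195 197 198 200 206 153 109 113 112 113
  113 119]
 [ 98  65  78 115 165 202 199 194 194 196 196 196 196 203 184 112 113 112
  112 113]
 [101  69 102 153 204 201 196 189 152 138 162 188 193 202 203 129 113 111
  110 119]
 [ 85  79 120 199 205 201 163 106 107 109 117  95 180 201 201 195 114 110
  112 124]
 [ 94  91 162 201 178 147 111 107 132 168 171 175 150 199 202 200 113 112
  112 129]
 [ 97  97 178 178 160 114 108 153 161 164 170 174 177 193 200 201 111 112
  110 132]
 [113  92 190 164 159 104 115 157 156 174 151 113 123 123 189 201 110 110
  117 133]
 [ 96  89 157 165 160  96 126 145 146 109 107 106 179 184 185 191 105 110
  127 132]
 [ 89  92 141 164 162 151 119 141 137 109 105 110 180 184 187 110 104 115
  127 132]
 [ 88  86  90 173 165 160 152 145 137 174 103 116 180 184 170  66  98 125
  126 126]
 [101 103 108 143 197 193 182 201 168 152 152 126 180 184 150 106 109 106
  125 126]
 [108 111 110 109 134 197 201 201 202 199 191 134 180 184 143 110 111 110
  105 125]
 [108 105 107 108 110 111 134 158 177 159 109 144 181 184 129 109 111 107
  106 104]
 [118 120 110 107 105 108 110 108 109  98  85 154 181 184 122 110 110 106
  123 120]
 [102 116 115  96 107 109 107 108 107 110 100 103 105 107 110  99 110 138
  104 129]]
```

```bash
cat > m16.py <<'E'
from rel2 import *
def head(im,box):
    hsv=cv2.cvtColor(im,cv2.COLOR_RGB2HSV).astype(int); S,V=hsv[...,1],hsv[...,2]
    u0,u1,v0,v1=box; m=((V>176)&(V<189)&(S<40)).astype(np.uint8); mm=np.zeros_like(m); mm[v0:v1,u0:u1]=m[v0:v1,u0:u1]
    mm=cv2.morphologyEx(mm,cv2.MORPH_OPEN,np.ones((5,5),np.uint8))
    k=max(cv2.findContours(mm,0,1)[0],key=cv2.contourArea); return cv2.minAreaRect(k),cv2.boxPoints(cv2.minAreaRect(k))
E
python3 - <<'E'
from m16 import *
im=np.load("w16.npy"); r,b=head(im,(375,415,215,275)); print("head",r)
s,_=st(); P=np.array(s["position"])
hsv=cv2.cvtColor(im,cv2.COLOR_RGB2HSV).astype(int); H,S,V=[hsv[...,i] for i in range(3)]
m=((S>110)&((H<10)|(H>170))&(V>50)).astype(np.uint8); mm=np.zeros_like(m); mm[140:350,180:380]=m[140:350,180:380]
mm=cv2.morphologyEx(mm,cv2.MORPH_CLOSE,np.ones((31,31),np.uint8)); b2=((S>80)&(H>8)&(H<28)&(V>60))
for n,c in(("raw",cam("wrist")),("cal",cnow())):
    print(n,"head",ray(c,*r[0],.123)[:2]*1000)
    q=np.array([ray(c,*p,.123)[:2]*1000 for p in b]); e=[q[1]-q[0],q[2]-q[1]]; print([(round(np.linalg.norm(x),1),round(np.degrees(np.arctan2(x[1],x[0])),1)) for x in e])
    top_ell(c,mm,(180,380,140,350),P[2]+.0453,"cap"); top_ell(c,b2,(0,560,0,350),.08,"spacer")
E
```

```text
head ((392.5931091308594, 244.3827667236328), (11.7094144821167, 33.716468811035156), 4.763641834259033)
t 34.3 pos [437.4   7.2 134.9] xax [-0.  0. -1.] jaw deg 58.4 q [ 0.4   0.39 -0.68  2.11  0.35  0.76  0.51] F [ 0.5  0.6 -1.9] w 42.3
raw head [478.30173687  69.94425231]
[(np.float64(23.5), np.float64(149.8)), (np.float64(7.6), np.float64(53.5))]
cap outer (array([431.8,  11.7]), array([48.9, 76.2])) rect [432.   11.8] [43.8 64.5] 58.5
spacer outer (array([475.6,  69.1]), array([51. , 55.5])) rect [474.2  68.7] [56.2 55.1] 7.6
cal head [487.90871848  69.35788925]
[(np.float64(24.2), np.float64(149.0)), (np.float64(7.9), np.float64(52.5))]
cap outer (array([439.2,   9.1]), array([50.6, 78.8])) rect [439.4   9.2] [45.4 66.8] 57.5
spacer outer (array([484.8,  69. ]), array([52.2, 57.1])) rect [483.3  68.7] [57.8 56.5] 6.4
```

{"op": "play_rows", "data": {"deltas": [[10,12,0,0,0,0,36],[16,21,0,0,0,0,36],[14,19,-3,0,0,0,36],[4,5.4,-6,0,0,0,36],[0,0,-2,0,0,0,36],[0,0,0,0,0,0,36],[0,0,0,0,0,0,36]]}}

```text
clock: 35.17
position: [0.4814, 0.0641, 0.1242]
tool_rot: [-0.656, 1.57, -1.206]
force: [0.9, 0.5, -1.5]
grip_width: 0.0418
```

```bash
python3 - <<'E'
from m16 import *
s,_=st(); c=cam("wrist"); P=np.array(s["position"]); im=vision.grab_frame("wrist"); np.save("w17.npy",im); sc=vision.grab_frame("scene")
hsv=cv2.cvtColor(im,cv2.COLOR_RGB2HSV).astype(int); H,S,V=[hsv[...,i] for i in range(3)]
m=((S>110)&((H<10)|(H>170))&(V>50)).astype(np.uint8); mm=np.zeros_like(m); mm[140:350,180:380]=m[140:350,180:380]
mm=cv2.morphologyEx(mm,cv2.MORPH_CLOSE,np.ones((31,31),np.uint8)); top_ell(c,mm,(180,380,140,350),P[2]+.0453,"cap")
b2=((S>80)&(H>8)&(H<28)&(V>60)); top_ell(c,b2,(0,560,0,350),.08,"spacer")
print("axis px at head/spacer top", proj(c,[.478,.0675,.123]),proj(c,[.478,.0675,.08]))
o=np.zeros((500,790,3),np.uint8); o[:,:500]=cv2.resize(im[180:350,195:365],(500,500),interpolation=cv2.INTER_CUBIC); o[:290,500:]=cv2.resize(sc[180:270,270:360],(290,290),interpolation=cv2.INTER_CUBIC); save("w17.png",o)
E
```

```text
t 35.17 pos [481.4  64.1 124.2] xax [ 0. -0. -1.] jaw deg 58.5 q [ 0.25  0.48 -0.66  2.01  0.4   0.79  0.38] F [ 0.9  0.5 -1.5] w 41.8
cap outer (array([475.6,  68.6]), array([49. , 76.4])) rect [475.9  68.7] [43.9 64.6] 58.6
spacer outer (array([462.9,  78.7]), array([22.3, 51.4])) rect [461.2  79.2] [51.6 20.1] 58.5
spacer outer (array([493.9,  50.6]), array([4. , 8.9])) rect [493.7  49.9] [8.4 4.1] 58.5
axis px at head/spacer top [279.44299157 240.78369236] [279.35211013 219.44440244]
```

View pics/w17.png

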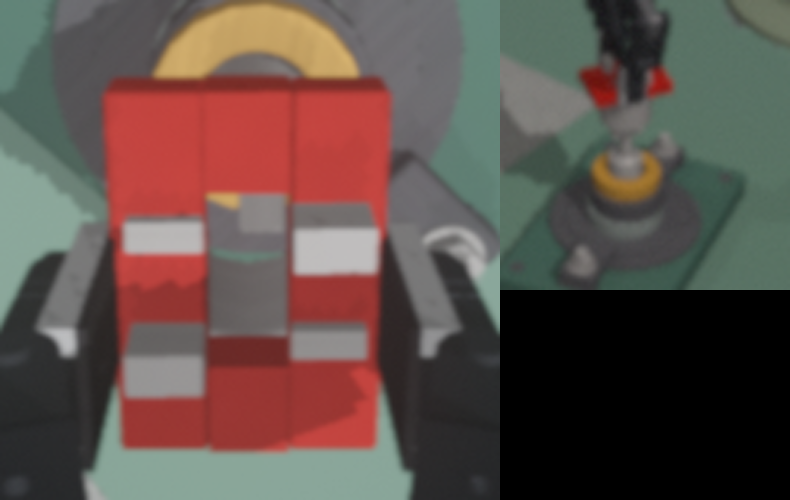

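```bash
python3 - <<'E'
from m16 import *
s,_=st(); c=cam("wrist"); P=np.array(s["position"])*1000
f=np.array([-np.sin(np.radians(58.5)),np.cos(np.radians(58.5))]); j=np.array([f[1],-f[0]])
def d(n,p): p=p[:2]*1000-P[:2]; print(n,"fwd",round(p@f,1),"jaw",round(p@j,1))
d("head rear edge (axis=+13)",ray(c,195+264/2.94,180+232/2.94,.123))
d("spacer fwd rim (axis=-28)",ray(c,195+256/2.94,180+2/2.94,.080))
for z in(.1642,.1695,.174):
  d("plate fwd edge %.4f (centre=-32)"%z,ray(c,279,180+93/2.94,z)); d("plate rear edge (centre +32)",ray(c,279,180+450/2.94,z))
  d("slot fwd edge (-15.5)",ray(c,279,180+193/2.94,z)); d("slot rear(+15.5)",ray(c,279,180+335/2.94,z))
print(f,j)
E
```

```text
t 35.27 pos [481.5  64.3 124.2] xax [ 0. -0. -1.] jaw deg 58.5 q [ 0.25  0.48 -0.66  2.01  0.4   0.79  0.38] F [-1.1  0.1 -2.4] w 42.2
head rear edge (axis=+13) fwd -7.5 jaw 4.5
spacer fwd rim (axis=-28) fwd 33.9 jaw 3.1
plate fwd edge 0.1642 (centre=-32) fwd 35.2 jaw 0.8
plate rear edge (centre +32) fwd -30.0 jaw 0.9
slot fwd edge (-15.5) fwd 18.6 jaw 0.8
slot rear(+15.5) fwd -7.2 jaw 0.9
plate fwd edge 0.1695 (centre=-32) fwd 36.8 jaw 0.8
plate rear edge (centre +32) fwd -25.9 jaw 0.9
slot fwd edge (-15.5) fwd 20.8 jaw 0.8
slot rear(+15.5) fwd -3.9 jaw 0.9
plate fwd edge 0.1740 (centre=-32) fwd 38.1 jaw 0.8
plate rear edge (centre +32) fwd -22.4 jaw 0.9
slot fwd edge (-15.5) fwd 22.6 jaw 0.8
slot rear(+15.5) fwd -1.2 jaw 0.8
[-0.85264016  0.52249856] [0.52249856 0.85264016]
```

The view through the slot shows the T-head parallel to the slot but about 3 mm to the right and 1.6 mm farther from the tool side. I'll shift by (+0.2, +3.4) mm and go down by feel.

{"op": "play_rows", "data": {"deltas": [[0.2,3.4,0,0,0,0,36],[0,0,-3,0,0,0,36],[0,0,-3,0,0,0,36],[0,0,-3,0,0,0,36],[0,0,0,0,0,0,36]]}}

```text
clock: 35.9
position: [0.4815, 0.0681, 0.1148]
tool_rot: [-2.447, 1.57, -2.997]
force: [-0.4, -0.4, -2.7]
grip_width: 0.042
```

{"op": "play_rows", "data": {"deltas": [[0,0,-3,0,0,0,36],[0,0,-3,0,0,0,36],[0,0,-3,0,0,0,36],[0,0,-3,0,0,0,36],[0,0,0,0,0,0,36]]}}

```text
clock: 36.52
position: [0.4816, 0.0681, 0.1028]
tool_rot: [-2.561, 1.57, -3.11]
force: [-0.2, 0.2, -1.8]
grip_width: 0.0421
```

{"op": "play_rows", "data": {"deltas": [[0,0,-3,0,0,0,36],[0,0,-3,0,0,0,36],[0,0,-2,0,0,0,36],[0,0,0,0,0,0,36]]}}

```text
clock: 37.02
position: [0.4816, 0.0681, 0.0949]
tool_rot: [-2.47, 1.571, -3.019]
force: [0.1, -0.9, -2.2]
grip_width: 0.0415
```

{"op": "play_rows", "data": {"deltas": [[0,0,-2,0,0,0,36],[0,0,-2,0,0,0,36],[0,0,0,0,0,0,36]]}}

```text
clock: 37.4
position: [0.4816, 0.0681, 0.0909]
tool_rot: [-2.396, 1.571, -2.945]
force: [-0.3, -0.5, -2.7]
grip_width: 0.042
```

{"op": "play_rows", "data": {"deltas": [[0,0,-1.5,0,0,0,36],[0,0,-1.5,0,0,0,36],[0,0,0,0,0,0,36]]}}

```text
clock: 37.78
position: [0.4816, 0.0681, 0.0879]
tool_rot: [-2.441, 1.571, -2.99]
force: [-0.7, 0.2, -2.7]
grip_width: 0.0417
```

{"op": "play_rows", "data": {"deltas": [[0,0,-1.5,0,0,0,36],[0,0,-1,0,0,0,36],[0,0,0,0,0,0,36]]}}

```text
clock: 38.15
position: [0.4817, 0.0681, 0.0855]
tool_rot: [-1.974, 1.571, -2.524]
force: [-0.4, 0.5, -1.6]
grip_width: 0.0419
```

{"op": "play_rows", "data": {"deltas": [[0,0,-1.5,0,0,0,36],[0,0,-1.5,0,0,0,36],[0,0,-1,0,0,0,36],[0,0,0,0,0,0,36]]}}

```text
clock: 38.65
position: [0.4817, 0.0681, 0.0815]
tool_rot: [-2.561, 1.571, -3.11]
force: [-0.8, -0.5, -1.0]
grip_width: 0.042
```

{"op": "play_rows", "data": {"deltas": [[0,0,-2,0,0,0,36],[0,0,-2,0,0,0,36],[0,0,-1,0,0,0,36],[0,0,0,0,0,0,36]]}}

```text
clock: 39.15
position: [0.4817, 0.0681, 0.0765]
tool_rot: [-2.155, 1.571, -2.704]
force: [0.2, -0.5, -1.8]
grip_width: 0.0417
```

The slot has dropped over the head with no contact. Next I press down about 10 mm.

{"op": "play_rows", "data": {"deltas": [[0,0,-1.5,0,0,0,36],[0,0,-1.5,0,0,0,36],[0,0,-1.5,0,0,0,36],[0,0,0,0,0,0,36]], "grip_force": 80}}

```text
clock: 39.65
position: [0.4818, 0.0681, 0.0721]
tool_rot: [0.308, 1.571, -0.241]
force: [-0.4, -0.1, 5.0]
grip_width: 0.0416
```

{"op": "play_rows", "data": {"deltas": [[0,0,-2,0,0,0,36],[0,0,-2,0,0,0,36],[0,0,-1,0,0,0,36],[0,0,0,0,0,0,36]]}}

```text
clock: 40.15
position: [0.4819, 0.0681, 0.0674]
tool_rot: [0.224, 1.57, -0.325]
force: [-2.7, -1.5, 12.8]
grip_width: 0.0417
```

{"op": "play_rows", "data": {"deltas": [[0,0,-1,0,0,0,36],[0,0,-1,0,0,0,36],[0,0,0,0,0,0,36]]}}

```text
clock: 40.52
position: [0.4819, 0.0681, 0.0655]
tool_rot: [0.145, 1.57, -0.404]
force: [-2.5, -0.4, 14.7]
grip_width: 0.0415
```

{"op": "play_rows", "data": {"deltas": [[0,0,0,0,0,-4,36],[0,0,0,0,0,-4,36],[0,0,0,0,0,0,36]]}}

```text
clock: 40.9
position: [0.4825, 0.0681, 0.0657]
tool_rot: [0.595, 1.569, -0.096]
force: [-0.7, -2.3, 14.0]
grip_width: 0.0419
```

```bash
python3 - <<'E'
from h import *
s,_=st(); print(np.round(s["moment"],2))
E
```

```text
t 40.9 pos [482.5  68.1  65.7] xax [ 0.002 -0.    -1.   ] jaw deg 50.5 q [ 0.16  0.56 -0.55  2.05  0.47  0.66  0.17] F [-0.7 -2.3 14. ] w 41.9
[-0.36  0.07 -0.15]
```

{"op": "play_rows", "data": {"deltas": [[-0.6,-0.5,0,0,0,-5,36],[-0.4,-0.4,0,0,0,-5.5,36],[0,0,0,0,0,0,36]]}}

```text
clock: 41.28
position: [0.4817, 0.0676, 0.0658]
tool_rot: [1.009, 1.569, 0.135]
force: [0.7, -0.2, 13.7]
grip_width: 0.0418
```

{"op": "play_rows", "data": {"deltas": [[-0.65,-0.25,0,0,0,-10,36],[-0.65,-0.25,0,0,0,-10,36],[0,0,0,0,0,0,36]]}}

```text
clock: 41.65
position: [0.4804, 0.0669, 0.0658]
tool_rot: [1.224, 1.569, -0.0]
force: [0.9, -1.3, 14.7]
grip_width: 0.0415
```

```bash
python3 - <<'E'
from h import *
s,_=st(); print(np.round(s["moment"],2))
E
```

```text
t 41.65 pos [480.4  66.9  65.8] xax [ 0.002 -0.    -1.   ] jaw deg 19.9 q [ 0.06  0.53 -0.42  2.06  0.36  0.62 -0.26] F [ 0.9 -1.3 14.7] w 41.5
[-0.29 -0.08 -0.21]
```

{"op": "play_rows", "data": {"deltas": [[-0.7,0,0,0,0,-10,36],[-0.7,0,0,0,0,-10,36],[0,0,0,0,0,0,36]]}}

```text
clock: 42.02
position: [0.4794, 0.0668, 0.0659]
tool_rot: [1.593, 1.568, 0.019]
force: [2.0, -2.5, 13.7]
grip_width: 0.0415
```

{"op": "play_rows", "data": {"deltas": [[-0.65,0.2,0,0,0,-10,36],[-0.65,0.2,0,0,0,-10,36],[0,0,0,0,0,0,36]]}}

```text
clock: 42.4
position: [0.4782, 0.067, 0.066]
tool_rot: [1.883, 1.568, -0.039]
force: [2.4, -4.5, 14.3]
grip_width: 0.0413
```

```bash
python3 - <<'E'
from h import *
s,_=st(); print(np.round(s["moment"],2))
E
```

```text
t 42.4 pos [478.2  67.   66. ] xax [ 0.003 -0.    -1.   ] jaw deg -20.2 q [-0.09  0.51 -0.23  2.07  0.21  0.58 -0.81] F [ 2.4 -4.5 14.3] w 41.3
[-0.88 -0.63 -0.28]
```

{"op": "play_rows", "data": {"deltas": [[-0.2,-0.6,0,0,0,-6,36],[-0.2,-0.2,0,0,0,-6,36],[0,0,0,0,0,0,36]]}}

```text
clock: 42.78
position: [0.4774, 0.0667, 0.0658]
tool_rot: [2.345, 1.568, 0.214]
force: [0.8, 0.2, 14.0]
grip_width: 0.0415
```

```bash
python3 - <<'E'
from h import *
s,_=st(); print(np.round(s["moment"],2))
E
```

```text
t 42.77 pos [477.4  66.7  65.8] xax [ 0.002  0.001 -1.   ] jaw deg -32.1 q [-0.13  0.51 -0.17  2.08  0.16  0.57 -0.97] F [ 0.8  0.2 14. ] w 41.5
[-0.04 -0.17 -0.15]
```

{"op": "play_rows", "data": {"deltas": [[0,0,1.5,0,0,0,36],[0,0,1.5,0,0,0,36],[0,0,1,0,0,0,36],[0,0,0,0,0,0,36]]}}

```text
clock: 43.28
position: [0.4774, 0.0667, 0.0697]
tool_rot: [2.423, 1.568, 0.294]
force: [3.4, 1.4, 9.6]
grip_width: 0.0418
```

{"op": "play_rows", "data": {"deltas": [[0,0,0.7,0,0,0,36],[0,0,0,0,0,0,36]]}}

```text
clock: 43.52
position: [0.4774, 0.0666, 0.07]
tool_rot: [2.479, 1.569, 0.35]
force: [5.9, 0.9, -1.2]
grip_width: 0.0416
```

{"op": "play_rows", "data": {"deltas": [[0,0,0.7,0,0,0,36],[0,0,0,0,0,0,36]]}}

```text
clock: 43.78
position: [0.4773, 0.0666, 0.0701]
tool_rot: [2.58, 1.569, 0.451]
force: [10.2, 1.1, -15.8]
grip_width: 0.0418
```

Locked: pulling up meets -16 N at the expected height (5 mm below unloaded), so the head is in the seat and not on the ridges. I'll ease off, release and retreat.

{"op": "play_rows", "data": {"deltas": [[0,0,-1,0,0,0,36],[0,0,0,0,0,0,36],[0,0,0,0,0,0,46],[0,0,0,0,0,0,56],[0,0,0,0,0,0,66],[0,0,0,0,0,0,66]]}}

```text
clock: 44.52
position: [0.4762, 0.0663, 0.0694]
tool_rot: [-0.841, 1.571, -2.969]
force: [0.8, -0.3, 0.6]
grip_width: 0.066
```

{"op": "play_rows", "data": {"deltas": [[0,0,8,0,0,0,66],[0,0,20,0,0,0,66],[0,0,40,0,0,0,66],[0,0,40,0,0,0,66],[0,-40,10,0,0,0,66],[0,-55,0,0,0,0,66],[0,-20,0,0,0,0,66],[0,0,0,0,0,0,66]]}}

```text
clock: 45.52
position: [0.4762, -0.05, 0.188]
tool_rot: [1.638, 1.57, -0.494]
force: [0.6, 0.9, 0.0]
grip_width: 0.0657
```

```bash
python3 - <<'E'
from h import *
s,_=st(); im=vision.grab_frame("top"); save("end.png",im); t0=np.load("top.npy"); c=cam("top")
hsv=cv2.cvtColor(im,cv2.COLOR_RGB2HSV).astype(int); H,S,V=[hsv[...,i] for i in range(3)]
m=((S>130)&((H<8)|(H>172))).astype(np.uint8); mm=np.zeros_like(m); mm[190:255,225:290]=m[190:255,225:290]
print("red px",mm.sum(),"old place",m[215:260,368:412].sum()); mm=cv2.morphologyEx(mm,cv2.MORPH_CLOSE,np.ones((9,9),np.uint8))
top_ell(c,mm,(225,290,190,255),.115,"cap")
d=np.abs(im.astype(int)-t0).max(2)
for n,(u,v) in dict(spare=(340,188),white2=(396,322),nut=(364,217),teal=(449,200),pink=(454,239),oil=(440,163),tinb=(240,122),tine=(155,301),wrench=(126,244),brush=(130,151)).items(): print(n,d[v-12:v+12,u-12:u+12].mean().round(1),end=" ")
w=vision.grab_frame("wrist"); c=cam("wrist"); hsv=cv2.cvtColor(w,cv2.COLOR_RGB2HSV).astype(int); H,S,V=[hsv[...,i] for i in range(3)]
m=((S>110)&((H<10)|(H>170))&(V>50)).astype(np.uint8); m=cv2.morphologyEx(m,cv2.MORPH_CLOSE,np.ones((21,21),np.uint8)); print(m.sum())
top_ell(c,m,(0,560,0,350),.115,"cap wrist")
E
```

```text
t 45.52 pos [476.2 -50.  188. ] xax [ 0. -0. -1.] jaw deg -32.1 q [ 0.11  0.31 -0.17  1.98  0.07  0.86 -0.65] F [0.6 0.9 0. ] w 65.7
red px 246 old place 0
cap outer (array([477.2,  67.2]), array([47.7, 77.6])) rect [477.4  67.5] [65.7 45.6] 57.9
cap hole (array([480.8,  67.5]), array([29.8, 30.2])) rect [480.8  67.5] [26.1 26.5] 89.9
spare 29.9 white2 8.8 nut 7.8 teal 7.1 pink 8.6 oil 7.7 tinb 7.1 tine 7.4 wrench 7.8 brush 7.4 4781
cap wrist outer (array([478.4,  70.8]), array([50.1, 75.8])) rect [478.7  71. ] [63.3 44.8] 58.1
cap wrist hole (array([483.6,  72.9]), array([21.9, 23.8])) rect [483.5  73. ] [20.9 19.5] 54.8
```

The cap sits at yaw 58°, square to the bar (148.5°). The spare's patch changed, which may be just the arm's shadow; I'll check its position.

```bash
python3 - <<'E'
from h import *
for n in("top0","end"):
    im=cv2.imread("pics/%s.png"%n); g=cv2.cvtColor(im,cv2.COLOR_BGR2GRAY)[168:208,318:362]
    for th in(165,178): k=cv2.findContours((g>th).astype(np.uint8),0,1)[0]; k=max(k,key=cv2.contourArea); print(n,th,cv2.minEnclosingCircle(k),cv2.contourArea(k))
    print(n,g[20,::3],g[::3,22])
E
```

```text
top0 165 ((21.299999237060547, 18.5), 9.052172660827637) 229.0
top0 178 ((21.0, 19.0), 8.062357902526855) 10.0
top0 [140 140 139 135 157 174  91  91 119 151 172 100 112 145 142] [142 138 142 154 172  85  93  94 141 177  98 134 140 137]
end 165 ((26.0, 18.5), 7.566473007202148) 41.0
end 178 ((26.5, 19.0), 7.017934322357178) 25.5
end [ 99  95  90  83 123 125 126 125  93 159 181 106 118 155 150] [126  87  58  54  69  96 109 122 125 128 129 128 124  92]
```

```bash
python3 -c "
from workcell import workorder; print(workorder.job_done())"
```

```text
the job is handed in; nothing more can be done
None
```

The ejector stack is refitted and handed in at about 45.6 s. The dark ring, the brass spacer and the red cap went over the post in that order. The cap's slot dropped over the T-head, I pressed it about 9 mm with roughly 15 N, turned it 90.6° clockwise and let it rise.

**Lock:** with the cap still gripped, a 16 N upward pull did not move it. It stood about 5 mm below its unloaded height, as the seat requires. After I let go, the top view showed the cap's long side at 58°, square to the bar at about 148.5°. The wrist view agreed.

**Forces:** the highest reading I saw was 19 N at the wrist, and pressing on the stack stayed below about 15 N.

**What disagreed or went wrong:**
- **First grasp:** the real fingertips stand about 35 mm behind the reported TCP, so my first two closes missed the ring. The second pressed on its top with 19 N.
- **Wrist camera fit:** the correction I fitted went wrong once the wrist had turned, so I used the original calibration for the cap.
- **Spacer:** it rubbed the post at about 7 N on the way down until I shifted it.
- **Spare spacer:** in the last top picture it was half in the arm's shadow or behind the arm. The edge I could see had not moved; the other bench items I compared looked unchanged.

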